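# Load and lock the laser-marking fixture

### The job

Get the laser-marking fixture ready: put every loose aluminium spool onto a spindle of its own, sitting flat on the fixture plate, and lock each one with a locking pin pushed level through the window near the top of its spindle until the pin's handle is close to the spool and its tip sticks out well on the other side. When all spools are locked, press the start button on the console fully down and let it go; do not disturb the safety glasses or the mouse.

Things in the scene. Friction and masses are not known exactly. Their poses are not given: they have to be found in the camera images.
- fixture: Perforated aluminium plate 150 x 380 x 12 mm, fixed; origin under its centre, on the table; y along its long side. Four steel spindles at y = -150, -50, 50, 150 mm: round post, diameter 28 mm, to 41 mm above the plate's top; above it a window 18 mm wide (y) and 18 mm high, open through along x, between 5 mm cheeks 14 mm deep; tapered cap, diameter 29 mm, top 81 mm above the table.
- window1 (a point): Centre of the window of the spindle at fixture y = -150 mm: 50 mm above the plate's top, 62 mm above the table. Axes as the fixture's; the window runs through along x.
- window2 (a point): Centre of the window of the spindle at fixture y = -50 mm: 50 mm above the plate's top, 62 mm above the table. Axes as the fixture's; the window runs through along x.
- window3 (a point): Centre of the window of the spindle at fixture y = 50 mm: 50 mm above the plate's top, 62 mm above the table. Axes as the fixture's; the window runs through along x.
- window4 (a point): Centre of the window of the spindle at fixture y = 150 mm: 50 mm above the plate's top, 62 mm above the table. Axes as the fixture's; the window runs through along x.
- spool1: Loose aluminium spool, may be absent (three or four are there): 40 mm high, two 8 mm flanges of diameter 62 mm, hub diameter 50 mm, through bore 38 mm. Origin: its centre; z along its axis. Starts standing on the table, origin 20 mm up. Seated on a spindle, its origin lies 30 mm below the window's centre, its top 1 mm below the window's lower edge. Either end up is fine.
- spool2: Loose aluminium spool, may be absent (three or four are there): 40 mm high, two 8 mm flanges of diameter 62 mm, hub diameter 50 mm, through bore 38 mm. Origin: its centre; z along its axis. Starts standing on the table, origin 20 mm up. Seated on a spindle, its origin lies 30 mm below the window's centre, its top 1 mm below the window's lower edge. Either end up is fine.
- spool3: Loose aluminium spool, may be absent (three or four are there): 40 mm high, two 8 mm flanges of diameter 62 mm, hub diameter 50 mm, through bore 38 mm. Origin: its centre; z along its axis. Starts standing on the table, origin 20 mm up. Seated on a spindle, its origin lies 30 mm below the window's centre, its top 1 mm below the window's lower edge. Either end up is fine.
- spool4: Loose aluminium spool, may be absent (three or four are there): 40 mm high, two 8 mm flanges of diameter 62 mm, hub diameter 50 mm, through bore 38 mm. Origin: its centre; z along its axis. Starts standing on the table, origin 20 mm up. Seated on a spindle, its origin lies 30 mm below the window's centre, its top 1 mm below the window's lower edge. Either end up is fine.
- pin1: Loose locking pin, 134 mm long, lying flat on the table; four are there, any fits any spindle. Flat black handle 44 x 24 x 12 mm (x, y, z), and from its +x end a round steel shaft of diameter 12 mm with rounded tip. Origin: the handle's centre, 6 mm above the table; the shaft reaches from 22 to 112 mm along x.
- pin2: Loose locking pin, 134 mm long, lying flat on the table; four are there, any fits any spindle. Flat black handle 44 x 24 x 12 mm (x, y, z), and from its +x end a round steel shaft of diameter 12 mm with rounded tip. Origin: the handle's centre, 6 mm above the table; the shaft reaches from 22 to 112 mm along x.
- pin3: Loose locking pin, 134 mm long, lying flat on the table; four are there, any fits any spindle. Flat black handle 44 x 24 x 12 mm (x, y, z), and from its +x end a round steel shaft of diameter 12 mm with rounded tip. Origin: the handle's centre, 6 mm above the table; the shaft reaches from 22 to 112 mm along x.
- pin4: Loose locking pin, 134 mm long, lying flat on the table; four are there, any fits any spindle. Flat black handle 44 x 24 x 12 mm (x, y, z), and from its +x end a round steel shaft of diameter 12 mm with rounded tip. Origin: the handle's centre, 6 mm above the table; the shaft reaches from 22 to 112 mm along x.
- start (a joint): Start button on the console, travel in m: 0 up, 0.006 fully down; springs back; about 5 N.
- start_top (a point): Centre of the top face of the start button (round, grey, diameter 38 mm), about 52 mm above the table with the button up. The console is a fixed grey box 80 x 110 x 34 mm.
- glasses: Bystander: laser safety glasses with orange lenses, 150 mm wide, 130 mm deep, 47 mm high; origin under the middle of the lenses, on the table; ear pieces run to +x.
- mouse: Bystander: black computer mouse 110 x 62 x 33 mm; origin at the centre of its underside.
There are look-alikes about, which are no part of the job. Leave any yellow look-alike of the spool2 alone.

How it is judged (in metres and radians):
On the way, in this order (a step that is already met when the one before it is completed fails the run):
1. every spool sits on a spindle of its own and a pin is through that spindle's window (((horizontal distance between spool1 and window1 below 0.009 m and z of spool1 in the frame of window1 between -0.035 and -0.025 m and angle between the z axis of spool1 and the z axis of fixture, either way round below 0.12 rad) or (horizontal distance between spool1 and window2 below 0.009 m and z of spool1 in the frame of window2 between -0.035 and -0.025 m and angle between the z axis of spool1 and the z axis of fixture, either way round below 0.12 rad) or (horizontal distance between spool1 and window3 below 0.009 m and z of spool1 in the frame of window3 between -0.035 and -0.025 m and angle between the z axis of spool1 and the z axis of fixture, either way round below 0.12 rad) or (horizontal distance between spool1 and window4 below 0.009 m and z of spool1 in the frame of window4 between -0.035 and -0.025 m and angle between the z axis of spool1 and the z axis of fixture, either way round below 0.12 rad)) and ((horizontal distance between spool2 and window1 below 0.009 m and z of spool2 in the frame of window1 between -0.035 and -0.025 m and angle between the z axis of spool2 and the z axis of fixture, either way round below 0.12 rad) or (horizontal distance between spool2 and window2 below 0.009 m and z of spool2 in the frame of window2 between -0.035 and -0.025 m and angle between the z axis of spool2 and the z axis of fixture, either way round below 0.12 rad) or (horizontal distance between spool2 and window3 below 0.009 m and z of spool2 in the frame of window3 between -0.035 and -0.025 m and angle between the z axis of spool2 and the z axis of fixture, either way round below 0.12 rad) or (horizontal distance between spool2 and window4 below 0.009 m and z of spool2 in the frame of window4 between -0.035 and -0.025 m and angle between the z axis of spool2 and the z axis of fixture, either way round below 0.12 rad)) and ((horizontal distance between spool3 and window1 below 0.009 m and z of spool3 in the frame of window1 between -0.035 and -0.025 m and angle between the z axis of spool3 and the z axis of fixture, either way round below 0.12 rad) or (horizontal distance between spool3 and window2 below 0.009 m and z of spool3 in the frame of window2 between -0.035 and -0.025 m and angle between the z axis of spool3 and the z axis of fixture, either way round below 0.12 rad) or (horizontal distance between spool3 and window3 below 0.009 m and z of spool3 in the frame of window3 between -0.035 and -0.025 m and angle between the z axis of spool3 and the z axis of fixture, either way round below 0.12 rad) or (horizontal distance between spool3 and window4 below 0.009 m and z of spool3 in the frame of window4 between -0.035 and -0.025 m and angle between the z axis of spool3 and the z axis of fixture, either way round below 0.12 rad)) and ((horizontal distance between spool4 and window1 below 0.009 m and z of spool4 in the frame of window1 between -0.035 and -0.025 m and angle between the z axis of spool4 and the z axis of fixture, either way round below 0.12 rad) or (horizontal distance between spool4 and window2 below 0.009 m and z of spool4 in the frame of window2 between -0.035 and -0.025 m and angle between the z axis of spool4 and the z axis of fixture, either way round below 0.12 rad) or (horizontal distance between spool4 and window3 below 0.009 m and z of spool4 in the frame of window3 between -0.035 and -0.025 m and angle between the z axis of spool4 and the z axis of fixture, either way round below 0.12 rad) or (horizontal distance between spool4 and window4 below 0.009 m and z of spool4 in the frame of window4 between -0.035 and -0.025 m and angle between the z axis of spool4 and the z axis of fixture, either way round below 0.12 rad)) and (horizontal distance between each of spool1, spool2, spool3, spool4 and window1 above 0.03 m or (x of window1 in the frame of pin1 between 0.025 and 0.082 m and y of window1 in the frame of pin1 between -0.012 and 0.012 m and z of window1 in the frame of pin1 between -0.012 and 0.012 m and angle between the x axis of pin1 and the x axis of fixture, either way round below 0.5 rad) or (x of window1 in the frame of pin2 between 0.025 and 0.082 m and y of window1 in the frame of pin2 between -0.012 and 0.012 m and z of window1 in the frame of pin2 between -0.012 and 0.012 m and angle between the x axis of pin2 and the x axis of fixture, either way round below 0.5 rad) or (x of window1 in the frame of pin3 between 0.025 and 0.082 m and y of window1 in the frame of pin3 between -0.012 and 0.012 m and z of window1 in the frame of pin3 between -0.012 and 0.012 m and angle between the x axis of pin3 and the x axis of fixture, either way round below 0.5 rad) or (x of window1 in the frame of pin4 between 0.025 and 0.082 m and y of window1 in the frame of pin4 between -0.012 and 0.012 m and z of window1 in the frame of pin4 between -0.012 and 0.012 m and angle between the x axis of pin4 and the x axis of fixture, either way round below 0.5 rad)) and (horizontal distance between each of spool1, spool2, spool3, spool4 and window2 above 0.03 m or (x of window2 in the frame of pin1 between 0.025 and 0.082 m and y of window2 in the frame of pin1 between -0.012 and 0.012 m and z of window2 in the frame of pin1 between -0.012 and 0.012 m and angle between the x axis of pin1 and the x axis of fixture, either way round below 0.5 rad) or (x of window2 in the frame of pin2 between 0.025 and 0.082 m and y of window2 in the frame of pin2 between -0.012 and 0.012 m and z of window2 in the frame of pin2 between -0.012 and 0.012 m and angle between the x axis of pin2 and the x axis of fixture, either way round below 0.5 rad) or (x of window2 in the frame of pin3 between 0.025 and 0.082 m and y of window2 in the frame of pin3 between -0.012 and 0.012 m and z of window2 in the frame of pin3 between -0.012 and 0.012 m and angle between the x axis of pin3 and the x axis of fixture, either way round below 0.5 rad) or (x of window2 in the frame of pin4 between 0.025 and 0.082 m and y of window2 in the frame of pin4 between -0.012 and 0.012 m and z of window2 in the frame of pin4 between -0.012 and 0.012 m and angle between the x axis of pin4 and the x axis of fixture, either way round below 0.5 rad)) and (horizontal distance between each of spool1, spool2, spool3, spool4 and window3 above 0.03 m or (x of window3 in the frame of pin1 between 0.025 and 0.082 m and y of window3 in the frame of pin1 between -0.012 and 0.012 m and z of window3 in the frame of pin1 between -0.012 and 0.012 m and angle between the x axis of pin1 and the x axis of fixture, either way round below 0.5 rad) or (x of window3 in the frame of pin2 between 0.025 and 0.082 m and y of window3 in the frame of pin2 between -0.012 and 0.012 m and z of window3 in the frame of pin2 between -0.012 and 0.012 m and angle between the x axis of pin2 and the x axis of fixture, either way round below 0.5 rad) or (x of window3 in the frame of pin3 between 0.025 and 0.082 m and y of window3 in the frame of pin3 between -0.012 and 0.012 m and z of window3 in the frame of pin3 between -0.012 and 0.012 m and angle between the x axis of pin3 and the x axis of fixture, either way round below 0.5 rad) or (x of window3 in the frame of pin4 between 0.025 and 0.082 m and y of window3 in the frame of pin4 between -0.012 and 0.012 m and z of window3 in the frame of pin4 between -0.012 and 0.012 m and angle between the x axis of pin4 and the x axis of fixture, either way round below 0.5 rad)) and (horizontal distance between each of spool1, spool2, spool3, spool4 and window4 above 0.03 m or (x of window4 in the frame of pin1 between 0.025 and 0.082 m and y of window4 in the frame of pin1 between -0.012 and 0.012 m and z of window4 in the frame of pin1 between -0.012 and 0.012 m and angle between the x axis of pin1 and the x axis of fixture, either way round below 0.5 rad) or (x of window4 in the frame of pin2 between 0.025 and 0.082 m and y of window4 in the frame of pin2 between -0.012 and 0.012 m and z of window4 in the frame of pin2 between -0.012 and 0.012 m and angle between the x axis of pin2 and the x axis of fixture, either way round below 0.5 rad) or (x of window4 in the frame of pin3 between 0.025 and 0.082 m and y of window4 in the frame of pin3 between -0.012 and 0.012 m and z of window4 in the frame of pin3 between -0.012 and 0.012 m and angle between the x axis of pin3 and the x axis of fixture, either way round below 0.5 rad) or (x of window4 in the frame of pin4 between 0.025 and 0.082 m and y of window4 in the frame of pin4 between -0.012 and 0.012 m and z of window4 in the frame of pin4 between -0.012 and 0.012 m and angle between the x axis of pin4 and the x axis of fixture, either way round below 0.5 rad))), for 0.2 s.
2. then the start button is pressed fully down (value of joint start above 0.0045 m), for 0.05 s.
At the end, for the whole second after the job is handed in: Each spool present: on a spindle within 9 mm, flat (5 mm, 0.12 rad), with a pin through that window (shaft within 12 mm of its centre and 0.5 rad of its direction, window centre 25 to 82 mm from handle centre). Start button pressed 4.5 mm after that, and up again; all at rest (all of step 1 and value of joint start below 0.002 m and linear speed of each of spool1, spool2, spool3, spool4, pin1, pin2, pin3, pin4 below 0.03 m/s); the robot touches nothing.
It fails at once if the safety glasses is shoved more than 4 cm (distance of glasses from where it was at the start of the episode above 0.04 m).
It fails at once if the mouse is shoved more than 4 cm (distance of mouse from where it was at the start of the episode above 0.04 m).
Of spool1, spool2, spool3, spool4 only 3 to 4 are there at a start; the rules pass over those that are not, and their reading is None.
At some moment in a run one of spool1, spool2, spool3, spool4, pin1, pin2, pin3, pin4 may be knocked a few centimetres aside while the robot is not near it.
It also fails if it takes over 210 s, if anything falls off the work surface, if the arm or the gripper's body presses on something with over 40 N, if the wrist force passes 120 N, or if a joint passes its speed limit or range.

### The arm

A 6-joint arm with a two-finger parallel gripper is mounted at the origin on the work surface. World frame = base frame: x ahead of the robot, y to its left, z up, the work surface at z = 0. Lengths are in m, angles in degrees, forces in N, time in s.
With the tool pointing down it reaches from about 0.4 to 0.825 m from the base axis. Payload 7 kg.
Tool frame: the origin (TCP) lies on the centre line of the jaws, within the pads' length; the fingertips stand 22 mm ahead of it and the grasp point (between the pads) lies 3 mm ahead of it (ctrl.finger_overhang is the distance from the TCP to the fingertips, in m); z points along the fingers, y is the line along which they close (so a half turn about z gives the same grasp; the last joint's range is limited). The gripper opens to 88 mm and grips with 3 to 60 N. Pads are 19 mm wide; open, the fingers measure 130 mm over their backs; the gripper's body (78 mm by 193 mm) begins 47 mm behind the grasp point.
Start: joints at [92.997, 20.546, 0.682, 0, -70.136, -16.507], TCP at [0.158, 0.656, 0.249] pointing down, gripper open.
Joint ranges: [-176.03, 176.03], [-82.01, 121.73], [-58.28, 71.71], [-173.87, 95.51], [-174.79, -0.11], [-173.66, 173.66]. Speed limits (degrees/s): [136.94, 136.94, 172.46, 180, 180, 180].

### API

Orientations are given as [roll, pitch, yaw] about the fixed x, y, z axes, in that order (R = Rz(yaw) Ry(pitch) Rx(roll)).
In Python, from plant import ctrl gives the robot as it stands. The module is installed in compiled form; this text tells all that it offers.
- The arm moves only by the shell command python3 -m creep 'ROWS'. ROWS is JSON, a list of rows, each an object with "grip": the closure, from 0 (fully open) to 1 (shut); "delta_pos": the shift along the tool's x, y, z scaled (see below), a list of three; "rotation": the turn, a rotation vector about the tool's x, y, z scaled (see below), a list of three. A call has 1 to 5 rows; each row is the pose to reach, as a shift and turn from the pose commanded when the call began, along the tool's axes at that moment; what a row does not reach only later rows make up. The controller multiplies each number of a shift by 10 cm and each number of a turn by pi/2 rad. A row lasts 1/10 s, in which the tool goes at most 50 mm and 8.59 degrees, less where a joint would pass 70% of its speed; a pose out of reach is approached as far as the arm can. A call with a number of a shift or a turn outside -1 to 1 is refused whole. A call with a gripper value outside its range is refused whole. The fingers move at their own pace and stop on an object; the grip force is fixed at half the most. Time passes only in rows, so rows that repeat a pose let the fingers close. It gives the time, the measured TCP pose, the force, the opening and the grip force at its end, in the units of the state.
- ctrl.get_obs(): the state, without advancing time (a new reading comes with each control period).
- ctrl.snapshot(name): name is "scene" or "top" or "wrist"; returns a dict with "color" (400x640x3 uint8, red, green, blue), "intrinsics" (3x3 intrinsics, pixels), "distortion" ([k1, k2, p1, p2, k3] as OpenCV has them; the pictures are not rectified), "R" (3x3) and "t" (3): a world point X has camera coordinates R X + t. Camera axes: x right, y down, z forward; pixel columns grow to the right and rows downward; lengths in m; the calibration is good to about 2 mm. A picture is of the moment at which its call begins. There is no depth.
- ctrl.close_job(): hands the job in; it is judged then, once.
The state is a dict: "clock": time; "joint_pos": joint angles; "qvel": joint speeds; "tau": joint torques, N m; "tool_pos": TCP position; "orientation": TCP orientation; "force": force on the tool from outside, world axes, zero at the start; "moment": the same for the moment, N m; "opening": finger opening in m; "gripper_force": force on a finger pad.
Only numpy, scipy, OpenCV 4.12 (cv2) and the standard library are available. Lean on these libraries where they do the work, as an engineer would, in place of code of your own. Each camera call takes 0.05 s, during which the arm holds its last target. There are 200 camera calls.

## Working session

There is one attempt and no reset: what is moved stays moved. The work goes in short steps, Python scripts to look and compute and a shell command to move; the robot and the scene stay as the last step left them, time stands still between calls to the robot, and variables do not carry over. Pictures are saved under pics/ and viewed, at most 14 in all, crops included, and the job is handed in when it is done.

```bash
mkdir -p pics
cat > h.py <<'E'
import numpy as np, cv2, json
from scipy.spatial.transform import Rotation as Ro
from plant import ctrl
def snap(n,f=None):
    s=ctrl.snapshot(n); s['name']=n
    np.savez('last_%s.npz'%n,**{k:np.array(s[k]) for k in('color','intrinsics','distortion','R','t')})
    if f: cv2.imwrite('pics/'+f,s['color'][:,:,::-1])
    return s
def load(n): return dict(np.load('last_%s.npz'%n))
def px2w(s,uv,z):
    uv=np.array(uv,float).reshape(-1,1,2)
    n=cv2.undistortPoints(uv,np.array(s['intrinsics']),np.array(s['distortion'])).reshape(-1,2)
    R=np.array(s['R']);t=np.array(s['t']).ravel(); C=-R.T@t
    d=np.c_[n,np.ones(len(n))]@R
    z=np.broadcast_to(z,len(n))
    return C+d*((z-C[2])/d[:,2])[:,None]
def w2px(s,X):
    R=np.array(s['R']); return cv2.projectPoints(np.array(X,float).reshape(-1,1,3),cv2.Rodrigues(R)[0],np.array(s['t'],float).ravel(),np.array(s['intrinsics']),np.array(s['distortion']))[0].reshape(-1,2)
E
python3 - <<'E'
from h import *
a=snap('top','top.png');b=snap('scene','scene.png');c=snap('wrist')
print(ctrl.get_obs(),ctrl.finger_overhang)
for s in(a,b,c):
    R=np.array(s['R']);print(-R.T@np.array(s['t']).ravel(),R.tolist(),np.array(s['intrinsics'])[0],s['distortion'])
E
```

```text
{'clock': 0.15, 'joint_pos': array([ 9.29955251e+01,  2.05811864e+01,  6.47353100e-01, -1.42208706e-02,
       -7.01363639e+01, -1.65075925e+01]), 'qvel': array([-0.0889129 , -0.04494039,  0.32360975,  0.08716756,  0.09978386,
       -0.00665362]), 'tau': array([-9.19303347e-04, -5.83278644e+01,  2.93285787e+01,  7.00114489e+00,
        8.74799676e-03, -1.06105501e-04]), 'tool_pos': array([0.15765161, 0.65598978, 0.24786007]), 'orientation': array([ 1.79928897e+02, -7.12835296e-03, -1.35169032e+01]), 'force': array([-0.31168788, -0.03194579,  0.72770901]), 'moment': array([ 0.01234278, -0.00660203,  0.03085135]), 'gripper_force': 0.0, 'opening': 0.08754299416932258} 0.022
[0.43454404 0.01957545 1.11585376] [[-0.0014547939004405017, -0.9999684443091759, 0.0078098630329617455], [-0.9951507314068795, 0.0006795876785401876, -0.09835934089317476], [0.09835092960953559, -0.007915083478622175, -0.9951203173980856]] [408.01753349   0.         328.49514059] [-0.00596326  0.          0.          0.          0.        ]
[ 1.07150038 -0.39829688  1.20442293] [[0.6183913828020621, 0.7857690515344877, -0.0126132995978383], [0.671402979691861, -0.5365918440909621, -0.5111626274640504], [-0.40842396665357933, 0.3076299571004948, -0.8593914550176207]] [477.57761664   0.         320.03680347] [-0.09500001  0.          0.          0.          0.        ]
[0.23088024 0.63804676 0.38362645] [[-0.23394678805220695, -0.9722480122109077, 0.0016441143495843984], [-0.9325405765959984, 0.22486990833788703, 0.2824917650589364], [-0.27502176888758967, 0.06455483774318563, -0.959268314686716]] [350.65008126   0.         321.24427321] [0.02017049 0.         0.         0.         0.        ]
```

View pics/top.png

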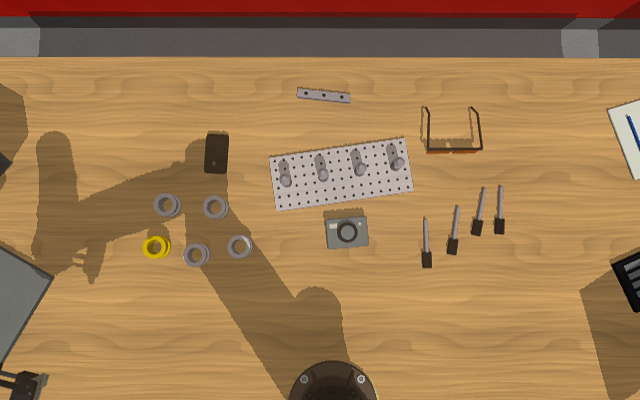

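View pics/scene.png

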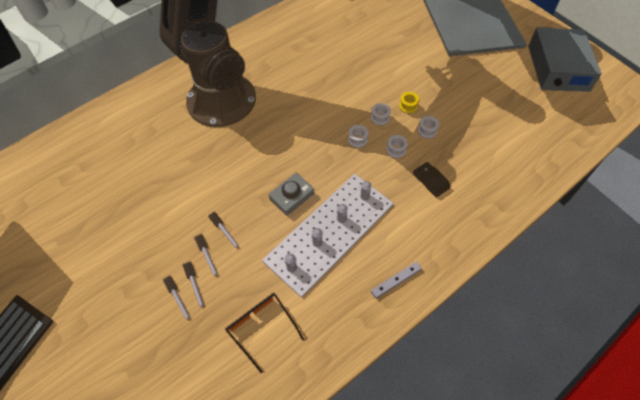

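Run:
```python
from h import *
s=load('top')
np.set_printoptions(precision=3,suppress=True)
print('spools',px2w(s,[[167,205],[215,207],[197,254],[240,246],[156,247]],.03))
print('caps',px2w(s,[[281,165],[318,160],[355,154],[392,149]],.08))
print('pins h',px2w(s,[[427,260],[453,247],[477,228],[500,226]],.01),px2w(s,[[426,217],[457,206],[483,187],[501,185]],.01))
print('start',px2w(s,[347,232],.052),'glass',px2w(s,[[427,149],[481,149],[423,107],[479,107]],.03),'mouse',px2w(s,[[206,134],[228,135],[224,173]],.02))
```

```text
spools [[0.526 0.441 0.03 ]
 [0.521 0.313 0.03 ]
 [0.396 0.358 0.03 ]
 [0.417 0.245 0.03 ]
 [0.415 0.466 0.03 ]]
caps [[ 0.625  0.133  0.08 ]
 [ 0.638  0.038  0.08 ]
 [ 0.654 -0.057  0.08 ]
 [ 0.667 -0.153  0.08 ]]
pins h [[ 0.379 -0.254  0.01 ]
 [ 0.413 -0.325  0.01 ]
 [ 0.464 -0.392  0.01 ]
 [ 0.47  -0.455  0.01 ]] [[ 0.494 -0.254  0.01 ]
 [ 0.524 -0.34   0.01 ]
 [ 0.577 -0.413  0.01 ]
 [ 0.582 -0.463  0.01 ]]
start [[ 0.453 -0.037  0.052]] glass [[ 0.678 -0.257  0.03 ]
 [ 0.678 -0.404  0.03 ]
 [ 0.795 -0.249  0.03 ]
 [ 0.795 -0.403  0.03 ]] mouse [[0.722 0.346 0.02 ]
 [0.719 0.286 0.02 ]
 [0.614 0.294 0.02 ]]
```

```bash
python3 -m creep '[{"grip":0,"delta_pos":[1,0.48,0],"rotation":[0,0,0]},{"grip":0,"delta_pos":[1,0.48,0],"rotation":[0,0,0]},{"grip":0,"delta_pos":[1,0.48,0],"rotation":[0,0,0]}]'
python3 -m creep '[{"grip":0,"delta_pos":[1,0.48,0],"rotation":[0,0,0]},{"grip":0,"delta_pos":[1,0.48,0],"rotation":[0,0,0]},{"grip":0,"delta_pos":[1,0.48,0],"rotation":[0,0,0]}]'
python3 -m creep '[{"grip":0,"delta_pos":[1,0.48,0],"rotation":[0,0,0]},{"grip":0,"delta_pos":[1,0.48,0],"rotation":[0,0,0]},{"grip":0,"delta_pos":[1,0.48,0],"rotation":[0,0,0]}]'
python3 -m creep '[{"grip":0,"delta_pos":[1,0.48,0],"rotation":[0,0,0]},{"grip":0,"delta_pos":[1,0.48,0],"rotation":[0,0,0]},{"grip":0,"delta_pos":[1,0.48,0],"rotation":[0,0,0]},{"grip":0,"delta_pos":[1,0.48,0],"rotation":[0,0,0]},{"grip":0,"delta_pos":[1,0.48,0],"rotation":[0,0,0]}]'
python3 -c "
from h import *
s=snap('wrist','w1.png');print(ctrl.get_obs()['joint_pos'])"
```

```text
clock: 0.45
tool_pos: [0.2463, 0.5834, 0.2486]
orientation: [179.9, -0.0, -13.6]
force: [0.2, 0.5, 0.8]
opening: 0.0877
gripper_force: 0.0
clock: 0.75
tool_pos: [0.3323, 0.5134, 0.2486]
orientation: [180.0, -0.0, -13.7]
force: [-0.2, 0.6, -0.1]
opening: 0.0877
gripper_force: 0.0
clock: 1.05
tool_pos: [0.4182, 0.4436, 0.2484]
orientation: [180.0, -0.0, -13.7]
force: [-0.2, -1.0, -0.4]
opening: 0.0878
gripper_force: 0.0
clock: 1.55
tool_pos: [0.5015, 0.3765, 0.2483]
orientation: [180.0, 0.0, -13.5]
force: [-0.3, 0.1, 0.7]
opening: 0.0875
gripper_force: 0.0
[ 5.47479168e+01  1.60869935e+01 -5.73907178e+00 -1.47701179e-02
 -6.81837839e+01  2.17762381e+01]
```

View pics/w1.png

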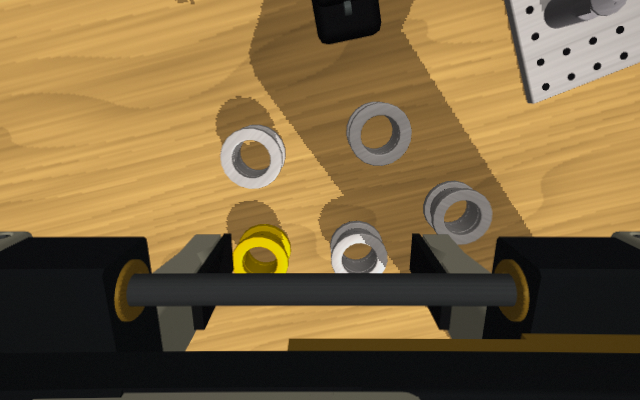

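```bash
cat > ov.py <<'E'
from h import *
import sys
def ring(im,s,k,off,c,r,z,col):
    a=np.linspace(0,2*np.pi,60); P=np.c_[c[0]+r*np.cos(a),c[1]+r*np.sin(a),np.full(60,z)]
    cv2.polylines(im,[np.int32((w2px(s,P)-off)*k)],1,col,1)
def poly(im,s,k,off,P,col,closed=1):
    cv2.polylines(im,[np.int32((w2px(s,P)-off)*k)],closed,col,1)
def crop(s,x0,y0,x1,y1,k): return cv2.resize(s['color'][y0:y1,x0:x1,::-1],None,fx=k,fy=k,interpolation=cv2.INTER_CUBIC),k,np.array([x0,y0])
E
python3 - <<'E'
from ov import *
s=load('wrist')
c=px2w(s,[[253,157],[379,133],[462,213],[358,256]],.04)
print(c)
im,k,o=crop(s,210,90,500,280,2.7)
for q in c: ring(im,s,k,o,q,.031,.04,(0,0,255)); ring(im,s,k,o,q,.019,.04,(0,255,0))
cv2.imwrite('pics/o1.png',im)
E
```

```text
[[0.52858814 0.43901024 0.04      ]
 [0.52250605 0.31307189 0.04      ]
 [0.42131594 0.24510646 0.04      ]
 [0.39837435 0.35998104 0.04      ]]
```

View pics/o1.png

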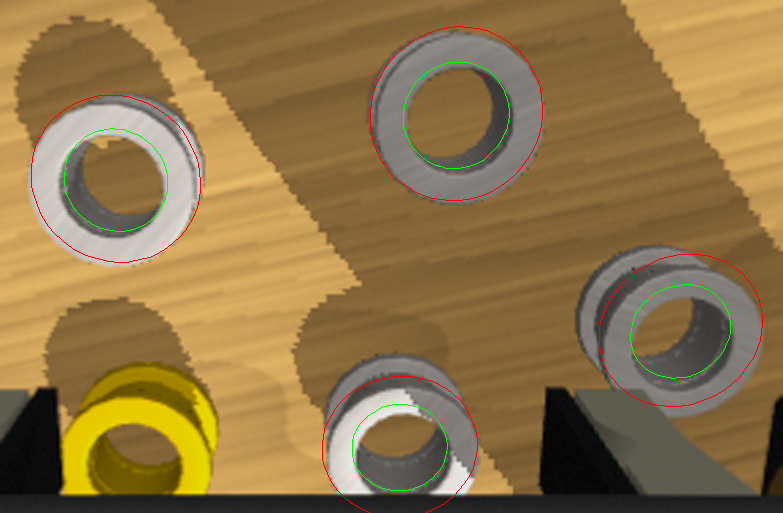

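```bash
python3 -m creep '[{"grip":0,"delta_pos":[0.86,1,0],"rotation":[0,0,0]},{"grip":0,"delta_pos":[0.86,1,0],"rotation":[0,0,0]},{"grip":0,"delta_pos":[0.86,1,0],"rotation":[0,0,0]}]' >/dev/null
python3 -m creep '[{"grip":0,"delta_pos":[0.86,1,0],"rotation":[0,0,0]},{"grip":0,"delta_pos":[0.86,1,0],"rotation":[0,0,0]},{"grip":0,"delta_pos":[0.86,1,0],"rotation":[0,0,0]}]' >/dev/null
python3 -m creep '[{"grip":0,"delta_pos":[0.86,1,0],"rotation":[0,0,0]},{"grip":0,"delta_pos":[0.86,1,0],"rotation":[0,0,0]},{"grip":0,"delta_pos":[0.86,1,0],"rotation":[0,0,0]},{"grip":0,"delta_pos":[0.86,1,0],"rotation":[0,0,0]},{"grip":0,"delta_pos":[0.86,1,0],"rotation":[0,0,0]}]'
python3 -c "
from h import *
s=snap('wrist','w2.png')
import shutil;shutil.copy('last_wrist.npz','last_fix.npz')"
```

```text
clock: 2.7
tool_pos: [0.6825, 0.0248, 0.2482]
orientation: [180.0, 0.0, -13.5]
force: [0.2, 0.5, -0.2]
opening: 0.0878
gripper_force: 0.0
```

View pics/w2.png

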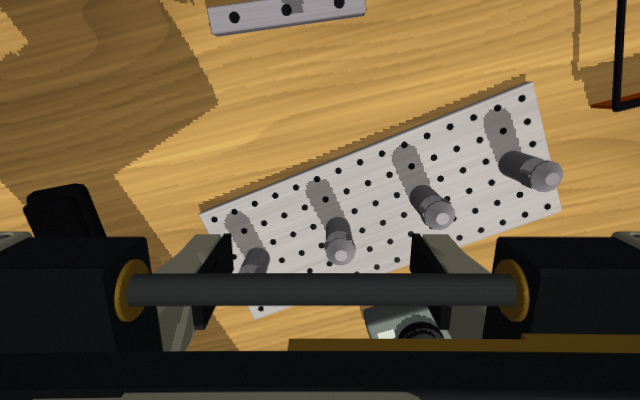

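```bash
cat > fit.py <<'E'
from h import *
from scipy.optimize import least_squares
s=load('fix')
L=np.array([[.075,.19,.012],[.075,-.19,.012],[-.075,-.19,.012],[-.075,.19,.012],[0,-.15,.081],[0,-.05,.081],[0,.05,.081]])
uv=np.array([[201,213],[530,83],[560,210],[258,319],[546,176],[439,216],[341,251]])
def W(p): return Ro.from_euler('z',p[2]).apply(L)+[p[0],p[1],0]
r=least_squares(lambda p:(w2px(s,W(p))-uv).ravel(),[.65,-.01,.14])
print(r.x,np.degrees(r.x[2]),r.fun.reshape(-1,2).round(1).tolist())
s=load('top');print(w2px(s,W(r.x)).round(1).tolist())
E
python3 fit.py
python3 -m creep '[{"grip":0,"delta_pos":[-0.15,1,0],"rotation":[0,0,0]},{"grip":0,"delta_pos":[-0.15,1,0],"rotation":[0,0,0]},{"grip":0,"delta_pos":[-0.15,1,0],"rotation":[0,0,0]}]' >/dev/null
python3 -m creep '[{"grip":0,"delta_pos":[-0.15,1,0],"rotation":[0,0,0]},{"grip":0,"delta_pos":[-0.15,1,0],"rotation":[0,0,0]},{"grip":0,"delta_pos":[-0.15,1,0],"rotation":[0,0,0]}]' >/dev/null
python3 -m creep '[{"grip":0,"delta_pos":[-0.15,1,0],"rotation":[0,0,0]},{"grip":0,"delta_pos":[-0.15,1,0],"rotation":[0,0,0]},{"grip":0,"delta_pos":[-0.15,1,0],"rotation":[0,0,0]}]' >/dev/null
python3 -m creep '[{"grip":0,"delta_pos":[-0.15,1,0],"rotation":[0,0,0]},{"grip":0,"delta_pos":[-0.15,1,0],"rotation":[0,0,0]},{"grip":0,"delta_pos":[-0.15,1,0],"rotation":[0,0,0]},{"grip":0,"delta_pos":[-0.15,1,0],"rotation":[0,0,0]},{"grip":0,"delta_pos":[-0.15,1,0],"rotation":[0,0,0]}]'
python3 -c "
from h import *
s=snap('wrist','w3.png')
import shutil;shutil.copy('last_wrist.npz','last_pins.npz')"
```

```text
[ 0.61341661 -0.02413862  0.15320338] 8.777907283903872 [[-5.4, 1.1], [1.8, -4.7], [2.0, -0.4], [-4.9, 1.2], [4.5, 1.0], [1.7, 1.3], [-1.8, 3.8]]
[[268.6, 157.3], [404.8, 136.7], [414.3, 189.9], [276.3, 211.3], [399.7, 160.5], [361.5, 166.4], [323.0, 172.2]]
clock: 4.15
tool_pos: [0.5316, -0.3492, 0.2487]
orientation: [-180.0, -0.0, -13.4]
force: [-0.2, -0.6, -0.5]
opening: 0.0878
gripper_force: 0.0
```

View pics/w3.png

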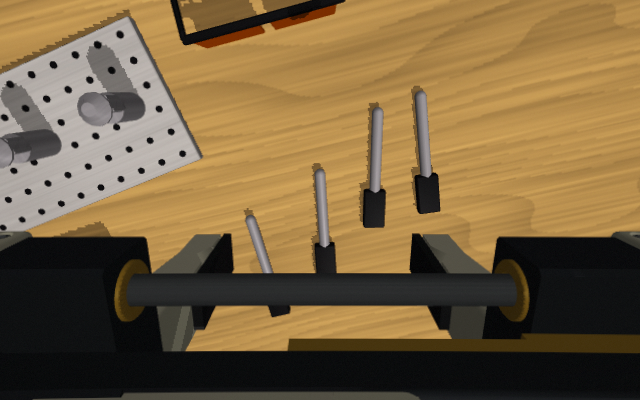

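Run:
```python
from ov import *
s=load('fix')
p=[.6134,-.0241,.1532]
def F(L): return Ro.from_euler('z',p[2]).apply(np.array(L,float))+[p[0],p[1],0]
im,k,o=crop(s,190,70,580,330,2)
poly(im,s,k,o,F([[.075,.19,.012],[.075,-.19,.012],[-.075,-.19,.012],[-.075,.19,.012]]),(0,0,255))
for y in(-.15,-.05,.05,.15):
    c=F([[0,y,0]])[0]; ring(im,s,k,o,c,.0145,.072,(0,255,0)); ring(im,s,k,o,c,.014,.012,(255,0,0))
cv2.imwrite('pics/o2.png',im)
t=load('pins'); tips=px2w(t,[[248,214],[319,168],[377,108],[420,91]],.006); he=px2w(t,[[281,314],[326,280],[373,227],[429,211]],.012)
d=tips-he
print(tips[:,:2].round(4).tolist(),he[:,:2].round(4).tolist(),np.linalg.norm(d[:,:2],axis=1).round(4),np.degrees(np.arctan2(d[:,1],d[:,0])).round(1))
```

```text
[[0.4921, -0.2541], [0.5255, -0.3457], [0.5737, -0.4199], [0.5801, -0.4662]] [[0.3595, -0.2578], [0.3922, -0.3222], [0.4457, -0.3898], [0.4501, -0.4546]] [0.1327 0.1353 0.1315 0.1305] [  1.6 -10.  -13.2  -5.1]
```

View pics/o2.png

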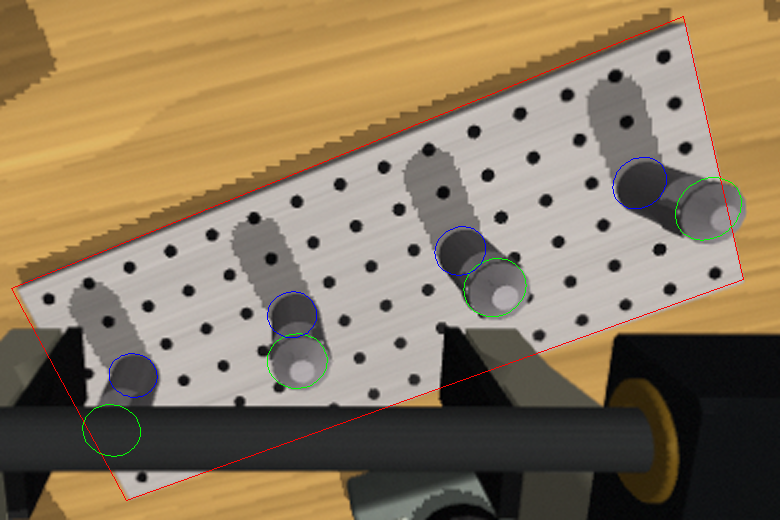

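```bash
cat > fit.py <<'E'
from h import *
from scipy.optimize import least_squares
s=load('fix');t=load('top')
L=np.array([[.075,.19,.012],[.075,-.19,.012],[-.075,-.19,.012],[-.075,.19,.012],[0,-.15,.081],[0,-.05,.081],[0,.05,.081]])
uv=np.array([[199,213.5],[531,81],[561,209.5],[256.5,320],[552.5,179],[442.5,218.5],[341,255]])
ut=np.array([[269,157],[405,137],[413,190],[276.5,210.5]])
def W(p): return Ro.from_euler('z',p[2]).apply(L)+[p[0],p[1],0]
def f(p):
    a=(w2px(s,W(p)+np.r_[p[3:6]])-uv).ravel(); b=(w2px(t,W(p)[:4])-ut).ravel()
    return np.r_[a,b*1.5,np.array(p[3:6])/.002]
r=least_squares(f,[.61,-.02,.14,0,0,0])
print(r.x,np.degrees(r.x[2]),r.fun.round(1).tolist())
E
python3 fit.py
```

```text
[ 0.61349876 -0.02422628  0.15069498 -0.00226145 -0.00180365 -0.00278122] 8.63418653593479 [-0.3, 0.7, 1.6, -0.5, 1.1, 1.1, -1.3, -0.4, -1.6, -0.6, -0.4, -0.4, 0.4, 0.0, -0.5, 0.2, -0.1, -0.2, 1.9, 0.1, -0.4, 0.9, -1.1, -0.9, -1.4]
```

```bash
cat > plan.py <<'E'
# plan.py x y z yaw [x y z yaw ...]: calls from the measured pose through waypoints
import sys
from h import *
o=ctrl.get_obs(); p=np.array(o['tool_pos']); y=o['orientation'][2]
a=list(map(float,sys.argv[1:]))
print('now',p.round(4),round(y,1))
for i in range(0,len(a),4):
    T=np.array(a[i:i+3]); Y=a[i+3]; dy=(Y-y+180)%360-180
    n=max(1,int(np.ceil(max(np.linalg.norm(T-p)/.1,abs(dy)/42.9)-1e-6)))
    dp=(T-p)/n; dr=dy/n
    for k in range(n):
        R=Ro.from_euler('xyz',[180,0,y],degrees=True); d=R.inv().apply(dp)*10
        rows=int(np.ceil(max(np.linalg.norm(dp)/.05,abs(dr)/8.59)-1e-3))
        print((d.round(3)+0.).tolist(),[0,0,round(-dr/90,3)+0.],'rows',rows)
        y+=dr
    p=T
E
python3 plan.py .417 .245 .16 -81.4 .417 .245 .033 -81.4
```

```text
now [ 0.5317 -0.3491  0.2488] -13.4
[-0.356, -0.788, 0.127] [0, 0, np.float64(0.108)] rows 2
[-0.484, -0.716, 0.127] [0, 0, np.float64(0.108)] rows 2
[-0.598, -0.624, 0.127] [0, 0, np.float64(0.108)] rows 2
[-0.694, -0.515, 0.127] [0, 0, np.float64(0.108)] rows 2
[-0.771, -0.39, 0.127] [0, 0, np.float64(0.108)] rows 2
[-0.826, -0.254, 0.127] [0, 0, np.float64(0.108)] rows 2
[-0.857, -0.111, 0.127] [0, 0, np.float64(0.108)] rows 2
[0.0, 0.0, 0.635] [0, 0, np.float64(0.0)] rows 2
[0.0, 0.0, 0.635] [0, 0, np.float64(0.0)] rows 2
```

```bash
python3 -m creep '[{"grip":0,"delta_pos":[-0.356,-0.788,0.127],"rotation":[0,0,0.108]},{"grip":0,"delta_pos":[-0.356,-0.788,0.127],"rotation":[0,0,0.108]}]' >/dev/null
python3 -m creep '[{"grip":0,"delta_pos":[-0.484,-0.716,0.127],"rotation":[0,0,0.108]},{"grip":0,"delta_pos":[-0.484,-0.716,0.127],"rotation":[0,0,0.108]}]' >/dev/null
python3 -m creep '[{"grip":0,"delta_pos":[-0.598,-0.624,0.127],"rotation":[0,0,0.108]},{"grip":0,"delta_pos":[-0.598,-0.624,0.127],"rotation":[0,0,0.108]}]' >/dev/null
python3 -m creep '[{"grip":0,"delta_pos":[-0.694,-0.515,0.127],"rotation":[0,0,0.108]},{"grip":0,"delta_pos":[-0.694,-0.515,0.127],"rotation":[0,0,0.108]}]' >/dev/null
python3 -m creep '[{"grip":0,"delta_pos":[-0.771,-0.39,0.127],"rotation":[0,0,0.108]},{"grip":0,"delta_pos":[-0.771,-0.39,0.127],"rotation":[0,0,0.108]}]' >/dev/null
python3 -m creep '[{"grip":0,"delta_pos":[-0.826,-0.254,0.127],"rotation":[0,0,0.108]},{"grip":0,"delta_pos":[-0.826,-0.254,0.127],"rotation":[0,0,0.108]}]' >/dev/null
python3 -m creep '[{"grip":0,"delta_pos":[-0.857,-0.111,0.127],"rotation":[0,0,0.108]},{"grip":0,"delta_pos":[-0.857,-0.111,0.127],"rotation":[0,0,0.108]},{"grip":0,"delta_pos":[-0.857,-0.111,0.127],"rotation":[0,0,0.108]},{"grip":0,"delta_pos":[-0.857,-0.111,0.127],"rotation":[0,0,0.108]}]'
python3 plan.py .417 .245 .033 -81.4
python3 - <<'E'
from ov import *
s=snap('wrist')
im,k,o=crop(s,80,60,560,400,1.5)
for q in [(.5275,.439),(.521,.3125),(.417,.245),(.397,.359)]: ring(im,s,k,o,q,.031,.04,(0,0,255)); ring(im,s,k,o,q,.019,.04,(0,255,0))
cv2.imwrite('pics/o3.png',im)
E
```

```text
clock: 5.8
tool_pos: [0.4163, 0.2453, 0.1595]
orientation: [180.0, -0.0, -81.3]
force: [0.6, 0.2, -0.6]
opening: 0.0875
gripper_force: 0.0
now [0.4163 0.2453 0.1595] -81.3
[0.002, -0.003, 0.633] [0, 0, np.float64(0.001)] rows 2
[0.002, -0.003, 0.633] [0, 0, np.float64(0.001)] rows 2
```

View pics/o3.png

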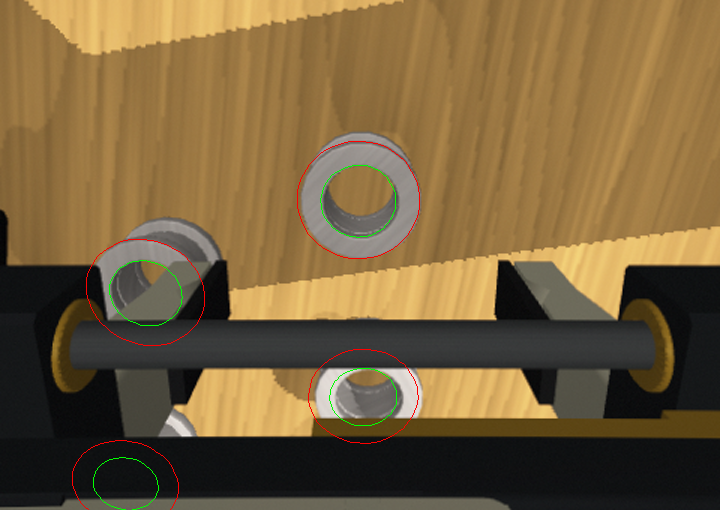

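```bash
python3 -m creep '[{"grip":0,"delta_pos":[0.002,-0.005,0.633],"rotation":[0,0,0]},{"grip":0,"delta_pos":[0.002,-0.005,0.633],"rotation":[0,0,0]},{"grip":0,"delta_pos":[0.002,-0.005,0.633],"rotation":[0,0,0]}]' >/dev/null
python3 -m creep '[{"grip":0,"delta_pos":[0,0,0.633],"rotation":[0,0,0]},{"grip":0,"delta_pos":[0,0,0.633],"rotation":[0,0,0]},{"grip":0,"delta_pos":[0,0,0.633],"rotation":[0,0,0]},{"grip":0,"delta_pos":[0,0,0.633],"rotation":[0,0,0]}]'
python3 -m creep '[{"grip":1,"delta_pos":[0,0,0],"rotation":[0,0,0]},{"grip":1,"delta_pos":[0,0,0],"rotation":[0,0,0]},{"grip":1,"delta_pos":[0,0,0],"rotation":[0,0,0]},{"grip":1,"delta_pos":[0,0,0],"rotation":[0,0,0]},{"grip":1,"delta_pos":[0,0,0],"rotation":[0,0,0]}]'
python3 -m creep '[{"grip":1,"delta_pos":[0,0,-1],"rotation":[0,0,0]},{"grip":1,"delta_pos":[0,0,-1],"rotation":[0,0,0]},{"grip":1,"delta_pos":[0,0,-1],"rotation":[0,0,0]},{"grip":1,"delta_pos":[0,0,-1],"rotation":[0,0,0]}]'
python3 plan.py .635 -.173 .14 -81.4
```

```text
clock: 6.55
tool_pos: [0.4188, 0.2439, 0.0344]
orientation: [-179.9, 0.0, -81.5]
force: [0.7, 0.4, 1.1]
opening: 0.0873
gripper_force: 0.0
clock: 7.05
tool_pos: [0.4181, 0.2436, 0.0337]
orientation: [-180.0, 0.0, -81.5]
force: [-2.7, -0.4, 7.1]
opening: 0.0607
gripper_force: 30.0
clock: 7.45
tool_pos: [0.4182, 0.244, 0.1344]
orientation: [-179.9, 0.1, -81.6]
force: [0.5, -0.6, -1.9]
opening: 0.0607
gripper_force: 30.0
now [0.4182 0.244  0.1344] -81.6
[0.889, -0.306, -0.011] [0, 0, np.float64(0.0)] rows 2
[0.889, -0.306, -0.011] [0, 0, np.float64(0.0)] rows 2
[0.889, -0.305, -0.011] [0, 0, np.float64(0.0)] rows 2
[0.889, -0.305, -0.011] [0, 0, np.float64(0.0)] rows 2
[0.889, -0.304, -0.011] [0, 0, np.float64(0.0)] rows 2
```

```bash
python3 -m creep '[{"grip":1,"delta_pos":[0.889,-0.306,-0.01],"rotation":[0,0,0]},{"grip":1,"delta_pos":[0.889,-0.306,-0.01],"rotation":[0,0,0]}]' >/dev/null
python3 -m creep '[{"grip":1,"delta_pos":[0.889,-0.306,-0.01],"rotation":[0,0,0]},{"grip":1,"delta_pos":[0.889,-0.306,-0.01],"rotation":[0,0,0]}]' >/dev/null
python3 -m creep '[{"grip":1,"delta_pos":[0.889,-0.305,-0.01],"rotation":[0,0,0]},{"grip":1,"delta_pos":[0.889,-0.305,-0.01],"rotation":[0,0,0]}]' >/dev/null
python3 -m creep '[{"grip":1,"delta_pos":[0.889,-0.305,-0.01],"rotation":[0,0,0]},{"grip":1,"delta_pos":[0.889,-0.305,-0.01],"rotation":[0,0,0]}]' >/dev/null
python3 -m creep '[{"grip":1,"delta_pos":[0.889,-0.305,-0.01],"rotation":[0,0,0]},{"grip":1,"delta_pos":[0.889,-0.305,-0.01],"rotation":[0,0,0]},{"grip":1,"delta_pos":[0.889,-0.305,-0.01],"rotation":[0,0,0]},{"grip":1,"delta_pos":[0.889,-0.305,-0.01],"rotation":[0,0,0]},{"grip":1,"delta_pos":[0.889,-0.305,-0.01],"rotation":[0,0,0]}]'
python3 plan.py .635 -.173 .13 -81.4
python3 - <<'E'
from ov import *
s=snap('scene'); w=snap('wrist')
im,k,o=crop(s,225,160,425,310,2.6)
p=[.6125,-.025,.1507]
for y in(-.15,-.05,.05,.15):
    c=Ro.from_euler('z',p[2]).apply([0,y,0])+[p[0],p[1],0]; ring(im,s,k,o,c,.0145,.072,(0,255,0)); ring(im,s,k,o,c,.014,.012,(255,0,0))
poly(im,s,k,o,Ro.from_euler('z',p[2]).apply([[.075,.19,.012],[.075,-.19,.012],[-.075,-.19,.012],[-.075,.19,.012]])+[p[0],p[1],0],(0,0,255))
cv2.imwrite('pics/o4.png',im)
E
```

```text
clock: 8.75
tool_pos: [0.6332, -0.1734, 0.1365]
orientation: [179.8, 0.0, -81.6]
force: [-0.6, 0.3, -1.5]
opening: 0.0604
gripper_force: 30.0
now [ 0.6332 -0.1734  0.1365] -81.6
[-0.001, -0.018, 0.065] [0, 0, np.float64(-0.002)] rows 1
```

View pics/o4.png

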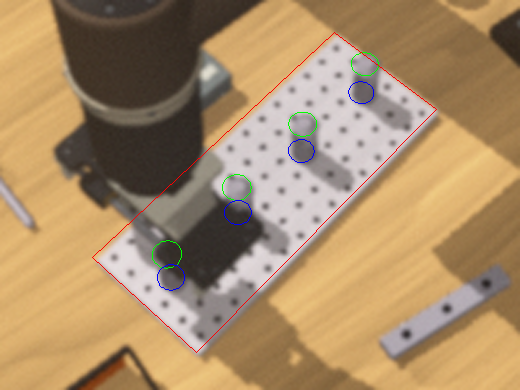

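```bash
python3 -m creep '[{"grip":1,"delta_pos":[0,-0.018,0.3],"rotation":[0,0,0]},{"grip":1,"delta_pos":[0,-0.018,0.3],"rotation":[0,0,0]},{"grip":1,"delta_pos":[0,-0.018,0.4],"rotation":[0,0,0]},{"grip":1,"delta_pos":[0,-0.018,0.5],"rotation":[0,0,0]},{"grip":1,"delta_pos":[0,-0.018,0.5],"rotation":[0,0,0]}]'
python3 -m creep '[{"grip":1,"delta_pos":[0,0,0.15],"rotation":[0,0,0]},{"grip":1,"delta_pos":[0,0,0.3],"rotation":[0,0,0]},{"grip":1,"delta_pos":[0,0,0.38],"rotation":[0,0,0]},{"grip":1,"delta_pos":[0,0,0.38],"rotation":[0,0,0]}]'
```

```text
clock: 9.35
tool_pos: [0.6353, -0.1732, 0.0869]
orientation: [179.9, 0.0, -81.5]
force: [-1.0, -1.0, -0.4]
opening: 0.0606
gripper_force: 30.0
clock: 9.75
tool_pos: [0.6348, -0.1736, 0.0479]
orientation: [179.8, 0.0, -81.6]
force: [-0.0, 1.0, -0.9]
opening: 0.0605
gripper_force: 30.0
```

```bash
python3 -m creep '[{"grip":1,"delta_pos":[0,0,0.02],"rotation":[0,0,0]},{"grip":1,"delta_pos":[0,0,0.02],"rotation":[0,0,0]},{"grip":0,"delta_pos":[0,0,0.02],"rotation":[0,0,0]},{"grip":0,"delta_pos":[0,0,0.02],"rotation":[0,0,0]},{"grip":0,"delta_pos":[0,0,0.02],"rotation":[0,0,0]}]'
python3 -m creep '[{"grip":0,"delta_pos":[0,0,0],"rotation":[0,0,0]},{"grip":0,"delta_pos":[0,0,-0.5],"rotation":[0,0,0]},{"grip":0,"delta_pos":[0,0,-1],"rotation":[0,0,0]},{"grip":0,"delta_pos":[0,0,-1],"rotation":[0,0,0]}]'
python3 plan.py .521 .3125 .16 -81.4
```

```text
clock: 10.25
tool_pos: [0.6365, -0.1736, 0.0486]
orientation: [-179.9, -0.0, -81.5]
force: [-0.0, 0.3, 0.2]
opening: 0.0794
gripper_force: 0.0
clock: 10.65
tool_pos: [0.6404, -0.1742, 0.1564]
orientation: [-179.3, -0.2, -81.5]
force: [0.2, 0.3, 0.9]
opening: 0.088
gripper_force: 0.0
now [ 0.6404 -0.1742  0.1564] -81.5
[-0.832, 0.076, -0.006] [0, 0, np.float64(0.0)] rows 2
[-0.832, 0.076, -0.006] [0, 0, np.float64(0.0)] rows 2
[-0.832, 0.076, -0.006] [0, 0, np.float64(0.0)] rows 2
[-0.832, 0.076, -0.006] [0, 0, np.float64(0.0)] rows 2
[-0.832, 0.076, -0.006] [0, 0, np.float64(0.0)] rows 2
[-0.832, 0.076, -0.006] [0, 0, np.float64(0.0)] rows 2
```

```bash
cat > spool.py <<'E'
# spool.py x y [rad]: local fit of the spool's top rings in a wrist picture
import sys
from h import *
def fit(s,c,rad=.02,z=.04,radii=(.031,.019)):
    g=cv2.GaussianBlur(cv2.cvtColor(s['color'],cv2.COLOR_RGB2GRAY),(0,0),1).astype(np.float32)
    gx=cv2.Sobel(g,cv2.CV_32F,1,0);gy=cv2.Sobel(g,cv2.CV_32F,0,1)
    a=np.linspace(0,2*np.pi,90,endpoint=False); cs=np.c_[np.cos(a),np.sin(a)]
    def sc(x,y):
        t=0
        for r in radii:
            P=np.c_[np.array([x,y])+r*cs,np.full(90,z)]; Q=np.c_[np.array([x,y])+(r+.002)*cs,np.full(90,z)]
            u=w2px(s,P); n=w2px(s,Q)-u; n/=np.linalg.norm(n,axis=1)[:,None]
            i=np.round(u).astype(int); ok=(i[:,0]>=0)&(i[:,0]<640)&(i[:,1]>=0)&(i[:,1]<400)
            i=i[ok]; t+=np.minimum(abs(gx[i[:,1],i[:,0]]*n[ok,0]+gy[i[:,1],i[:,0]]*n[ok,1]),80).sum()/90
        return t
    best=None
    for st in(.002,.0005):
        R=rad if best is None else .003; c0=c if best is None else best[1]
        v=np.arange(-R,R+1e-9,st)
        best=max((sc(c0[0]+i,c0[1]+j),(c0[0]+i,c0[1]+j)) for i in v for j in v)
    return best
if __name__=='__main__':
    c=(float(sys.argv[1]),float(sys.argv[2])); s=snap('wrist'); print(fit(s,c,*map(float,sys.argv[3:4])))
E
python3 -m creep '[{"grip":0,"delta_pos":[-0.832,0.076,0],"rotation":[0,0,0]},{"grip":0,"delta_pos":[-0.832,0.076,0],"rotation":[0,0,0]}]' >/dev/null
python3 -m creep '[{"grip":0,"delta_pos":[-0.832,0.076,0],"rotation":[0,0,0]},{"grip":0,"delta_pos":[-0.832,0.076,0],"rotation":[0,0,0]}]' >/dev/null
python3 -m creep '[{"grip":0,"delta_pos":[-0.832,0.076,0],"rotation":[0,0,0]},{"grip":0,"delta_pos":[-0.832,0.076,0],"rotation":[0,0,0]}]' >/dev/null
python3 -m creep '[{"grip":0,"delta_pos":[-0.832,0.076,0],"rotation":[0,0,0]},{"grip":0,"delta_pos":[-0.832,0.076,0],"rotation":[0,0,0]}]' >/dev/null
python3 -m creep '[{"grip":0,"delta_pos":[-0.832,0.076,0],"rotation":[0,0,0]},{"grip":0,"delta_pos":[-0.832,0.076,0],"rotation":[0,0,0]}]' >/dev/null
python3 -m creep '[{"grip":0,"delta_pos":[-0.832,0.076,0],"rotation":[0,0,0]},{"grip":0,"delta_pos":[-0.832,0.076,0],"rotation":[0,0,0]},{"grip":0,"delta_pos":[-0.832,0.076,0],"rotation":[0,0,0]},{"grip":0,"delta_pos":[-0.832,0.076,0],"rotation":[0,0,0]}]'
python3 spool.py .521 .3125; python3 plan.py .521 .3125 .033 -81.4
```

```text
clock: 12.05
tool_pos: [0.5172, 0.3143, 0.148]
orientation: [180.0, -0.0, -81.4]
force: [0.0, -0.7, 0.2]
opening: 0.0874
gripper_force: 0.0
(np.float64(118.1868515066767), (np.float64(0.5205000000000001), np.float64(0.3115)))
now [0.5174 0.3134 0.148 ] -81.5
[0.007, -0.017, 0.575] [0, 0, np.float64(-0.001)] rows 2
[0.007, -0.017, 0.575] [0, 0, np.float64(-0.001)] rows 2
```

Fit confirms spool B at (0.5205, 0.3115). Grasp and lift.

```bash
python3 -m creep '[{"grip":0,"delta_pos":[0.02,-0.03,0.57],"rotation":[0,0,0]},{"grip":0,"delta_pos":[0.02,-0.03,0.57],"rotation":[0,0,0]},{"grip":0,"delta_pos":[0.02,-0.03,0.57],"rotation":[0,0,0]}]' >/dev/null
python3 -m creep '[{"grip":0,"delta_pos":[0,0,0.57],"rotation":[0,0,0]},{"grip":0,"delta_pos":[0,0,0.57],"rotation":[0,0,0]},{"grip":0,"delta_pos":[0,0,0.57],"rotation":[0,0,0]},{"grip":0,"delta_pos":[0,0,0.57],"rotation":[0,0,0]}]'
python3 -m creep '[{"grip":1,"delta_pos":[0,0,0],"rotation":[0,0,0]},{"grip":1,"delta_pos":[0,0,0],"rotation":[0,0,0]},{"grip":1,"delta_pos":[0,0,0],"rotation":[0,0,0]},{"grip":1,"delta_pos":[0,0,0],"rotation":[0,0,0]},{"grip":1,"delta_pos":[0,0,0],"rotation":[0,0,0]}]'
python3 -m creep '[{"grip":1,"delta_pos":[0,0,-1],"rotation":[0,0,0]},{"grip":1,"delta_pos":[0,0,-1],"rotation":[0,0,0]},{"grip":1,"delta_pos":[0,0,-1],"rotation":[0,0,0]},{"grip":1,"delta_pos":[0,0,-1],"rotation":[0,0,0]}]'
python3 plan.py .620 -.0744 .135 -81.4
```

```text
clock: 12.8
tool_pos: [0.522, 0.3127, 0.0363]
orientation: [-179.9, 0.1, -81.5]
force: [-0.1, 0.5, 1.2]
opening: 0.0877
gripper_force: 0.0
clock: 13.3
tool_pos: [0.5211, 0.3122, 0.0347]
orientation: [-180.0, 0.0, -81.5]
force: [-1.1, -0.9, 4.6]
opening: 0.06
gripper_force: 30.0
clock: 13.7
tool_pos: [0.5211, 0.3125, 0.1354]
orientation: [-179.9, 0.1, -81.6]
force: [-0.6, 0.3, -1.7]
opening: 0.0598
gripper_force: 30.0
now [0.5211 0.3125 0.1354] -81.6
[0.993, -0.103, 0.001] [0, 0, np.float64(0.0)] rows 2
[0.993, -0.102, 0.001] [0, 0, np.float64(0.0)] rows 2
[0.993, -0.101, 0.001] [0, 0, np.float64(0.0)] rows 2
[0.993, -0.101, 0.001] [0, 0, np.float64(0.0)] rows 2
```

```bash
python3 -m creep '[{"grip":1,"delta_pos":[0.993,-0.103,0],"rotation":[0,0,0]},{"grip":1,"delta_pos":[0.993,-0.103,0],"rotation":[0,0,0]}]' >/dev/null
python3 -m creep '[{"grip":1,"delta_pos":[0.993,-0.103,0],"rotation":[0,0,0]},{"grip":1,"delta_pos":[0.993,-0.103,0],"rotation":[0,0,0]}]' >/dev/null
python3 -m creep '[{"grip":1,"delta_pos":[0.993,-0.101,0],"rotation":[0,0,0]},{"grip":1,"delta_pos":[0.993,-0.101,0],"rotation":[0,0,0]}]' >/dev/null
python3 -m creep '[{"grip":1,"delta_pos":[0.993,-0.101,0],"rotation":[0,0,0]},{"grip":1,"delta_pos":[0.993,-0.101,0],"rotation":[0,0,0]},{"grip":1,"delta_pos":[0.993,-0.101,0],"rotation":[0,0,0]},{"grip":1,"delta_pos":[0.993,-0.101,0],"rotation":[0,0,0]},{"grip":1,"delta_pos":[0.993,-0.101,0],"rotation":[0,0,0]}]'
python3 plan.py .620 -.0744 .047 -81.4
```

```text
clock: 14.8
tool_pos: [0.6187, -0.0746, 0.1327]
orientation: [179.9, 0.0, -81.6]
force: [-0.2, 1.0, -0.1]
opening: 0.0603
gripper_force: 30.0
now [ 0.6187 -0.0746  0.1327] -81.6
[0.0, -0.013, 0.857] [0, 0, np.float64(-0.002)] rows 2
```

```bash
python3 -m creep '[{"grip":1,"delta_pos":[0,-0.013,0.2],"rotation":[0,0,0]},{"grip":1,"delta_pos":[0,-0.013,0.35],"rotation":[0,0,0]},{"grip":1,"delta_pos":[0,-0.013,0.5],"rotation":[0,0,0]},{"grip":1,"delta_pos":[0,-0.013,0.65],"rotation":[0,0,0]},{"grip":1,"delta_pos":[0,-0.013,0.7],"rotation":[0,0,0]}]'
python3 -m creep '[{"grip":1,"delta_pos":[0,0,0.15],"rotation":[0,0,0]},{"grip":1,"delta_pos":[0,0,0.15],"rotation":[0,0,0]},{"grip":1,"delta_pos":[0,0,0.15],"rotation":[0,0,0]},{"grip":0,"delta_pos":[0,0,0.15],"rotation":[0,0,0]},{"grip":0,"delta_pos":[0,0,0.15],"rotation":[0,0,0]}]'
python3 -m creep '[{"grip":0,"delta_pos":[0,0,0],"rotation":[0,0,0]},{"grip":0,"delta_pos":[0,0,0],"rotation":[0,0,0]},{"grip":0,"delta_pos":[0,0,-0.5],"rotation":[0,0,0]},{"grip":0,"delta_pos":[0,0,-1],"rotation":[0,0,0]},{"grip":0,"delta_pos":[0,0,-1],"rotation":[0,0,0]}]'
python3 plan.py .5275 .439 .15 -81.4
```

```text
clock: 15.3
tool_pos: [0.6196, -0.0732, 0.0622]
orientation: [179.8, 0.0, -81.4]
force: [-0.4, 0.3, -0.0]
opening: 0.06
gripper_force: 30.0
clock: 15.8
tool_pos: [0.6215, -0.0745, 0.0501]
orientation: [-179.9, -0.0, -81.5]
force: [0.6, 0.4, 0.8]
opening: 0.0711
gripper_force: 0.0
clock: 16.3
tool_pos: [0.6252, -0.0748, 0.157]
orientation: [-179.3, -0.1, -81.5]
force: [0.6, -0.3, 0.6]
opening: 0.0874
gripper_force: 0.0
now [ 0.6252 -0.0748  0.157 ] -81.5
[-0.871, 0.034, 0.012] [0, 0, np.float64(0.0)] rows 2
[-0.871, 0.034, 0.012] [0, 0, np.float64(0.0)] rows 2
[-0.871, 0.034, 0.012] [0, 0, np.float64(0.0)] rows 2
[-0.871, 0.033, 0.012] [0, 0, np.float64(0.0)] rows 2
[-0.871, 0.033, 0.012] [0, 0, np.float64(0.0)] rows 2
[-0.871, 0.033, 0.012] [0, 0, np.float64(0.0)] rows 2
```

```bash
python3 -m creep '[{"grip":0,"delta_pos":[-0.871,0.034,0.01],"rotation":[0,0,0]},{"grip":0,"delta_pos":[-0.871,0.034,0.01],"rotation":[0,0,0]}]' >/dev/null
python3 -m creep '[{"grip":0,"delta_pos":[-0.871,0.034,0.01],"rotation":[0,0,0]},{"grip":0,"delta_pos":[-0.871,0.034,0.01],"rotation":[0,0,0]}]' >/dev/null
python3 -m creep '[{"grip":0,"delta_pos":[-0.871,0.034,0.01],"rotation":[0,0,0]},{"grip":0,"delta_pos":[-0.871,0.034,0.01],"rotation":[0,0,0]}]' >/dev/null
python3 -m creep '[{"grip":0,"delta_pos":[-0.871,0.033,0.01],"rotation":[0,0,0]},{"grip":0,"delta_pos":[-0.871,0.033,0.01],"rotation":[0,0,0]}]' >/dev/null
python3 -m creep '[{"grip":0,"delta_pos":[-0.871,0.033,0.01],"rotation":[0,0,0]},{"grip":0,"delta_pos":[-0.871,0.033,0.01],"rotation":[0,0,0]}]' >/dev/null
python3 -m creep '[{"grip":0,"delta_pos":[-0.871,0.033,0.01],"rotation":[0,0,0]},{"grip":0,"delta_pos":[-0.871,0.033,0.01],"rotation":[0,0,0]},{"grip":0,"delta_pos":[-0.871,0.033,0.01],"rotation":[0,0,0]},{"grip":0,"delta_pos":[-0.871,0.033,0.01],"rotation":[0,0,0]}]'
python3 spool.py .5275 .439; python3 plan.py .5275 .439 .033 -81.4
```

```text
clock: 17.7
tool_pos: [0.5237, 0.44, 0.1426]
orientation: [180.0, -0.0, -81.5]
force: [-0.2, -0.9, 0.1]
opening: 0.0878
gripper_force: 0.0
(np.float64(123.62034113685246), (np.float64(0.5275), np.float64(0.441)))
now [0.524  0.4391 0.1428] -81.5
[0.003, -0.017, 0.549] [0, 0, np.float64(-0.001)] rows 2
[0.003, -0.017, 0.549] [0, 0, np.float64(-0.001)] rows 2
```

```bash
python3 -m creep '[{"grip":0,"delta_pos":[-0.009,-0.037,0.56],"rotation":[0,0,0]},{"grip":0,"delta_pos":[-0.009,-0.037,0.56],"rotation":[0,0,0]},{"grip":0,"delta_pos":[-0.009,-0.037,0.56],"rotation":[0,0,0]}]' >/dev/null
python3 -m creep '[{"grip":0,"delta_pos":[0,0,0.54],"rotation":[0,0,0]},{"grip":0,"delta_pos":[0,0,0.54],"rotation":[0,0,0]},{"grip":0,"delta_pos":[0,0,0.54],"rotation":[0,0,0]},{"grip":0,"delta_pos":[0,0,0.54],"rotation":[0,0,0]}]'
python3 -m creep '[{"grip":1,"delta_pos":[0,0,0],"rotation":[0,0,0]},{"grip":1,"delta_pos":[0,0,0],"rotation":[0,0,0]},{"grip":1,"delta_pos":[0,0,0],"rotation":[0,0,0]},{"grip":1,"delta_pos":[0,0,0],"rotation":[0,0,0]},{"grip":1,"delta_pos":[0,0,0],"rotation":[0,0,0]}]'
python3 -m creep '[{"grip":1,"delta_pos":[0,0,-1],"rotation":[0,0,0]},{"grip":1,"delta_pos":[0,0,-1],"rotation":[0,0,0]},{"grip":1,"delta_pos":[0,0,-1],"rotation":[0,0,0]},{"grip":1,"delta_pos":[0,0,-1],"rotation":[0,0,0]}]'
python3 plan.py .606 .0244 .135 -81.4
```

```text
clock: 18.45
tool_pos: [0.5291, 0.4417, 0.0361]
orientation: [-179.8, 0.1, -81.5]
force: [1.3, -0.1, 0.5]
opening: 0.0876
gripper_force: 0.0
clock: 18.95
tool_pos: [0.528, 0.4409, 0.0338]
orientation: [-180.0, 0.0, -81.5]
force: [-0.3, -0.4, 4.9]
opening: 0.0616
gripper_force: 30.0
clock: 19.35
tool_pos: [0.528, 0.4413, 0.1346]
orientation: [-179.9, 0.1, -81.6]
force: [0.0, 0.3, -1.9]
opening: 0.0609
gripper_force: 30.0
now [0.528  0.4413 0.1346] -81.6
[0.848, -0.032, -0.001] [0, 0, np.float64(0.0)] rows 2
[0.848, -0.031, -0.001] [0, 0, np.float64(0.0)] rows 2
[0.848, -0.031, -0.001] [0, 0, np.float64(0.0)] rows 2
[0.848, -0.031, -0.001] [0, 0, np.float64(0.0)] rows 2
[0.848, -0.03, -0.001] [0, 0, np.float64(0.0)] rows 2
```

```bash
python3 -m creep '[{"grip":1,"delta_pos":[0.848,-0.032,0],"rotation":[0,0,0]},{"grip":1,"delta_pos":[0.848,-0.032,0],"rotation":[0,0,0]}]' >/dev/null
python3 -m creep '[{"grip":1,"delta_pos":[0.848,-0.031,0],"rotation":[0,0,0]},{"grip":1,"delta_pos":[0.848,-0.031,0],"rotation":[0,0,0]}]' >/dev/null
python3 -m creep '[{"grip":1,"delta_pos":[0.848,-0.031,0],"rotation":[0,0,0]},{"grip":1,"delta_pos":[0.848,-0.031,0],"rotation":[0,0,0]}]' >/dev/null
python3 -m creep '[{"grip":1,"delta_pos":[0.848,-0.031,0],"rotation":[0,0,0]},{"grip":1,"delta_pos":[0.848,-0.031,0],"rotation":[0,0,0]}]' >/dev/null
python3 -m creep '[{"grip":1,"delta_pos":[0.848,-0.03,0],"rotation":[0,0,0]},{"grip":1,"delta_pos":[0.848,-0.03,0],"rotation":[0,0,0]},{"grip":1,"delta_pos":[0.848,-0.03,0],"rotation":[0,0,0]},{"grip":1,"delta_pos":[0.848,-0.03,0],"rotation":[0,0,0]},{"grip":1,"delta_pos":[0.848,-0.03,0],"rotation":[0,0,0]}]'
python3 plan.py .605 .0244 .047 -81.4
```

```text
clock: 20.65
tool_pos: [0.6048, 0.024, 0.132]
orientation: [179.9, -0.0, -81.5]
force: [-0.6, -0.1, -1.3]
opening: 0.0612
gripper_force: 30.0
now [0.6048 0.024  0.132 ] -81.5
[-0.004, -0.003, 0.85] [0, 0, np.float64(-0.002)] rows 2
```

```bash
python3 -m creep '[{"grip":1,"delta_pos":[0,-0.003,0.2],"rotation":[0,0,0]},{"grip":1,"delta_pos":[0,-0.003,0.35],"rotation":[0,0,0]},{"grip":1,"delta_pos":[0,-0.003,0.5],"rotation":[0,0,0]},{"grip":1,"delta_pos":[0,-0.003,0.65],"rotation":[0,0,0]},{"grip":1,"delta_pos":[0,-0.003,0.7],"rotation":[0,0,0]}]'
python3 -m creep '[{"grip":1,"delta_pos":[0,0,0.15],"rotation":[0,0,0]},{"grip":1,"delta_pos":[0,0,0.15],"rotation":[0,0,0]},{"grip":1,"delta_pos":[0,0,0.15],"rotation":[0,0,0]},{"grip":0,"delta_pos":[0,0,0.15],"rotation":[0,0,0]},{"grip":0,"delta_pos":[0,0,0.15],"rotation":[0,0,0]}]'
python3 -m creep '[{"grip":0,"delta_pos":[0,0,0],"rotation":[0,0,0]},{"grip":0,"delta_pos":[0,0,0],"rotation":[0,0,0]},{"grip":0,"delta_pos":[0,0,-0.5],"rotation":[0,0,0]},{"grip":0,"delta_pos":[0,0,-1],"rotation":[0,0,0]},{"grip":0,"delta_pos":[0,0,-1],"rotation":[0,0,0]}]'
python3 plan.py .397 .359 .16 -81.4
```

```text
clock: 21.15
tool_pos: [0.6045, 0.0247, 0.0612]
orientation: [179.8, -0.0, -81.5]
force: [0.6, 0.1, -2.4]
opening: 0.0611
gripper_force: 30.0
clock: 21.65
tool_pos: [0.6063, 0.0239, 0.049]
orientation: [-179.9, 0.0, -81.5]
force: [-0.5, -0.8, 1.0]
opening: 0.0716
gripper_force: 0.0
clock: 22.15
tool_pos: [0.6098, 0.0243, 0.1558]
orientation: [-179.3, 0.0, -81.5]
force: [1.6, 0.7, 1.0]
opening: 0.0876
gripper_force: 0.0
now [0.6098 0.0243 0.1558] -81.5
[-0.906, 0.402, -0.011] [0, 0, np.float64(0.0)] rows 2
[-0.907, 0.402, -0.011] [0, 0, np.float64(0.0)] rows 2
[-0.907, 0.402, -0.011] [0, 0, np.float64(0.0)] rows 2
[-0.907, 0.401, -0.011] [0, 0, np.float64(0.0)] rows 2
```

```bash
python3 -m creep '[{"grip":0,"delta_pos":[-0.907,0.402,0],"rotation":[0,0,0]},{"grip":0,"delta_pos":[-0.907,0.402,0],"rotation":[0,0,0]}]' >/dev/null
python3 -m creep '[{"grip":0,"delta_pos":[-0.907,0.402,0],"rotation":[0,0,0]},{"grip":0,"delta_pos":[-0.907,0.402,0],"rotation":[0,0,0]}]' >/dev/null
python3 -m creep '[{"grip":0,"delta_pos":[-0.907,0.402,0],"rotation":[0,0,0]},{"grip":0,"delta_pos":[-0.907,0.402,0],"rotation":[0,0,0]}]' >/dev/null
python3 -m creep '[{"grip":0,"delta_pos":[-0.907,0.36,0],"rotation":[0,0,0]},{"grip":0,"delta_pos":[-0.907,0.36,0],"rotation":[0,0,0]},{"grip":0,"delta_pos":[-0.907,0.36,0],"rotation":[0,0,0]},{"grip":0,"delta_pos":[-0.907,0.36,0],"rotation":[0,0,0]}]'
python3 spool.py .397 .359; python3 plan.py .397 .359 .033 -81.4
```

```text
clock: 23.15
tool_pos: [0.3967, 0.3604, 0.1481]
orientation: [180.0, 0.0, -81.4]
force: [0.3, 0.1, -0.3]
opening: 0.0875
gripper_force: 0.0
(np.float64(135.87471754698606), (np.float64(0.394), np.float64(0.3585)))
now [0.3972 0.3594 0.1481] -81.5
[0.002, 0.001, 0.575] [0, 0, np.float64(-0.001)] rows 2
[0.002, 0.001, 0.575] [0, 0, np.float64(-0.001)] rows 2
```

```bash
python3 -m creep '[{"grip":0,"delta_pos":[0.003,0.025,0.57],"rotation":[0,0,0]},{"grip":0,"delta_pos":[0.003,0.025,0.57],"rotation":[0,0,0]},{"grip":0,"delta_pos":[0.003,0.025,0.57],"rotation":[0,0,0]}]' >/dev/null
python3 -m creep '[{"grip":0,"delta_pos":[0,0,0.58],"rotation":[0,0,0]},{"grip":0,"delta_pos":[0,0,0.58],"rotation":[0,0,0]},{"grip":0,"delta_pos":[0,0,0.58],"rotation":[0,0,0]},{"grip":0,"delta_pos":[0,0,0.58],"rotation":[0,0,0]}]'
python3 -m creep '[{"grip":1,"delta_pos":[0,0,0],"rotation":[0,0,0]},{"grip":1,"delta_pos":[0,0,0],"rotation":[0,0,0]},{"grip":1,"delta_pos":[0,0,0],"rotation":[0,0,0]},{"grip":1,"delta_pos":[0,0,0],"rotation":[0,0,0]},{"grip":1,"delta_pos":[0,0,0],"rotation":[0,0,0]}]'
python3 -m creep '[{"grip":1,"delta_pos":[0,0,-1],"rotation":[0,0,0]},{"grip":1,"delta_pos":[0,0,-1],"rotation":[0,0,0]},{"grip":1,"delta_pos":[0,0,-1],"rotation":[0,0,0]},{"grip":1,"delta_pos":[0,0,-1],"rotation":[0,0,0]}]'
python3 plan.py .592 .1233 .135 -81.4
```

```text
clock: 23.9
tool_pos: [0.396, 0.3596, 0.0349]
orientation: [-179.9, 0.1, -81.5]
force: [0.3, 0.5, 0.7]
opening: 0.0878
gripper_force: 0.0
clock: 24.4
tool_pos: [0.3952, 0.3591, 0.0336]
orientation: [-180.0, 0.0, -81.5]
force: [-1.7, -1.1, 6.9]
opening: 0.0608
gripper_force: 30.0
clock: 24.8
tool_pos: [0.3951, 0.3593, 0.1343]
orientation: [-179.9, 0.1, -81.6]
force: [-0.5, 0.5, -1.7]
opening: 0.0607
gripper_force: 30.0
now [0.3951 0.3593 0.1343] -81.6
[0.656, -0.4, -0.002] [0, 0, np.float64(0.0)] rows 2
[0.656, -0.4, -0.002] [0, 0, np.float64(0.0)] rows 2
[0.656, -0.399, -0.002] [0, 0, np.float64(0.0)] rows 2
[0.657, -0.399, -0.002] [0, 0, np.float64(0.0)] rows 2
```

```bash
python3 -m creep '[{"grip":1,"delta_pos":[0.656,-0.4,0],"rotation":[0,0,0]},{"grip":1,"delta_pos":[0.656,-0.4,0],"rotation":[0,0,0]}]' >/dev/null
python3 -m creep '[{"grip":1,"delta_pos":[0.656,-0.4,0],"rotation":[0,0,0]},{"grip":1,"delta_pos":[0.656,-0.4,0],"rotation":[0,0,0]}]' >/dev/null
python3 -m creep '[{"grip":1,"delta_pos":[0.656,-0.4,0],"rotation":[0,0,0]},{"grip":1,"delta_pos":[0.656,-0.4,0],"rotation":[0,0,0]}]' >/dev/null
python3 -m creep '[{"grip":1,"delta_pos":[0.656,-0.4,0],"rotation":[0,0,0]},{"grip":1,"delta_pos":[0.656,-0.4,0],"rotation":[0,0,0]},{"grip":1,"delta_pos":[0.656,-0.4,0],"rotation":[0,0,0]},{"grip":1,"delta_pos":[0.656,-0.4,0],"rotation":[0,0,0]},{"grip":1,"delta_pos":[0.656,-0.4,0],"rotation":[0,0,0]}]'
python3 plan.py .59 .1233 .047 -81.4
```

```text
clock: 25.9
tool_pos: [0.5909, 0.1229, 0.1319]
orientation: [179.9, -0.0, -81.5]
force: [-0.8, 0.4, -0.5]
opening: 0.0609
gripper_force: 30.0
now [0.5909 0.1229 0.1319] -81.5
[-0.005, 0.008, 0.849] [0, 0, np.float64(-0.002)] rows 2
```

```bash
python3 -m creep '[{"grip":1,"delta_pos":[0,0.008,0.2],"rotation":[0,0,0]},{"grip":1,"delta_pos":[0,0.008,0.35],"rotation":[0,0,0]},{"grip":1,"delta_pos":[0,0.008,0.5],"rotation":[0,0,0]},{"grip":1,"delta_pos":[0,0.008,0.65],"rotation":[0,0,0]},{"grip":1,"delta_pos":[0,0.008,0.7],"rotation":[0,0,0]}]'
python3 -m creep '[{"grip":1,"delta_pos":[0,0,0.15],"rotation":[0,0,0]},{"grip":1,"delta_pos":[0,0,0.15],"rotation":[0,0,0]},{"grip":1,"delta_pos":[0,0,0.15],"rotation":[0,0,0]},{"grip":0,"delta_pos":[0,0,0.15],"rotation":[0,0,0]},{"grip":0,"delta_pos":[0,0,0.15],"rotation":[0,0,0]}]'
python3 -m creep '[{"grip":0,"delta_pos":[0,0,0],"rotation":[0,0,0]},{"grip":0,"delta_pos":[0,0,0],"rotation":[0,0,0]},{"grip":0,"delta_pos":[0,0,-0.5],"rotation":[0,0,0]},{"grip":0,"delta_pos":[0,0,-1],"rotation":[0,0,0]},{"grip":0,"delta_pos":[0,0,-1],"rotation":[0,0,0]}]'
python3 plan.py .49 -.32 .24 -5
```

```text
clock: 26.4
tool_pos: [0.5894, 0.1233, 0.0614]
orientation: [179.8, -0.0, -81.5]
force: [-1.0, 0.3, -1.7]
opening: 0.0607
gripper_force: 30.0
clock: 26.9
tool_pos: [0.5917, 0.123, 0.0492]
orientation: [-179.9, 0.0, -81.5]
force: [-0.1, -0.9, -0.4]
opening: 0.0718
gripper_force: 0.0
clock: 27.4
tool_pos: [0.5951, 0.124, 0.1558]
orientation: [-179.3, 0.1, -81.5]
force: [0.3, -0.4, 0.1]
opening: 0.0875
gripper_force: 0.0
now [0.5951 0.124  0.1558] -81.5
[0.847, 0.34, -0.168] [0, 0, np.float64(-0.17)] rows 2
[0.727, 0.551, -0.168] [0, 0, np.float64(-0.17)] rows 2
[0.556, 0.723, -0.168] [0, 0, np.float64(-0.17)] rows 2
[0.346, 0.845, -0.168] [0, 0, np.float64(-0.17)] rows 2
[0.111, 0.906, -0.168] [0, 0, np.float64(-0.17)] rows 2
```

```bash
cat > pin.py <<'E'
from h import *
from scipy.optimize import minimize
def outline(p,hz=.012,sz=.006):
    L=[];N=[]
    def seg(a,b,n,z,k):
        for t in np.linspace(0,1,k): L.append([a[0]+(b[0]-a[0])*t,a[1]+(b[1]-a[1])*t,z]); N.append([*n,0])
    seg((-.022,-.011),(-.022,.011),(-1,0),hz,20)
    seg((-.021,-.012),(.021,-.012),(0,-1),hz,35); seg((-.021,.012),(.021,.012),(0,1),hz,35)
    seg((.026,-.006),(.106,-.006),(0,-1),sz,50); seg((.026,.006),(.106,.006),(0,1),sz,50)
    R=Ro.from_euler('z',p[2]); o=[p[0],p[1],0]
    L=np.array(L);N=np.array(N)
    return R.apply(L)+o,R.apply(L+N*.002)+o
def fit(s,p0,rad=.012):
    g=cv2.GaussianBlur(cv2.cvtColor(s['color'],cv2.COLOR_RGB2GRAY),(0,0),1.2).astype(np.float32)
    gx=cv2.Sobel(g,cv2.CV_32F,1,0)/8;gy=cv2.Sobel(g,cv2.CV_32F,0,1)/8
    def sc(p):
        a,b=outline(p); u=w2px(s,a);n=w2px(s,b)-u;n/=np.linalg.norm(n,axis=1)[:,None]
        m=u.astype(np.float32)[None]
        return np.minimum(abs(cv2.remap(gx,m,None,1)[0]*n[:,0]+cv2.remap(gy,m,None,1)[0]*n[:,1]),15).mean()
    v=np.arange(-rad,rad+1e-9,.002)
    b=max((sc((p0[0]+i,p0[1]+j,p0[2]+k)),i,j,k) for i in v for j in v for k in np.radians([-6,-3,0,3,6]))
    r=minimize(lambda q:-sc(np.array(q)*[.01,.01,.1]),np.array([p0[0]+b[1],p0[1]+b[2],p0[2]+b[3]])/[.01,.01,.1],method='Nelder-Mead',options=dict(initial_simplex=None))
    return r.x*[.01,.01,.1],-r.fun
E
python3 -m creep '[{"grip":0,"delta_pos":[0.847,0.34,-0.168],"rotation":[0,0,-0.17]},{"grip":0,"delta_pos":[0.847,0.34,-0.168],"rotation":[0,0,-0.17]}]' >/dev/null
python3 -m creep '[{"grip":0,"delta_pos":[0.727,0.551,-0.168],"rotation":[0,0,-0.17]},{"grip":0,"delta_pos":[0.727,0.551,-0.168],"rotation":[0,0,-0.17]}]' >/dev/null
python3 -m creep '[{"grip":0,"delta_pos":[0.556,0.723,-0.168],"rotation":[0,0,-0.17]},{"grip":0,"delta_pos":[0.556,0.723,-0.168],"rotation":[0,0,-0.17]}]' >/dev/null
python3 -m creep '[{"grip":0,"delta_pos":[0.346,0.845,-0.168],"rotation":[0,0,-0.17]},{"grip":0,"delta_pos":[0.346,0.845,-0.168],"rotation":[0,0,-0.17]}]' >/dev/null
python3 -m creep '[{"grip":0.45,"delta_pos":[-0.3,0.95,-0.1],"rotation":[0,0,-0.17]},{"grip":0.45,"delta_pos":[-0.3,0.95,-0.1],"rotation":[0,0,-0.17]},{"grip":0.45,"delta_pos":[-0.3,0.95,-0.1],"rotation":[0,0,-0.17]},{"grip":0.45,"delta_pos":[-0.3,0.95,-0.1],"rotation":[0,0,-0.17]},{"grip":0.45,"delta_pos":[-0.3,0.95,-0.1],"rotation":[0,0,-0.17]}]'
python3 - <<'E'
from pin import *
from ov import crop,poly
s=snap('wrist')
im,k,o=crop(s,100,40,560,340,1.7)
for tx,ty,yaw in[(.4921,-.2541,1.6),(.5255,-.3457,-10),(.5737,-.4199,-13.2),(.5801,-.4662,-5.1)]:
    yw=np.radians(yaw); p,f=fit(s,np.array([tx-.112*np.cos(yw),ty-.112*np.sin(yw),yw]))
    print(p.round(4),np.degrees(p[2]).round(1),round(f,2))
    for q in w2px(s,outline(p)[0]): cv2.circle(im,tuple(int(v) for v in (q-o)*k),0,(0,255,0),-1)
cv2.imwrite('pics/o5.png',im)
E
```

```text
clock: 28.7
tool_pos: [0.4456, -0.3108, 0.2253]
orientation: [-180.0, -0.0, -5.1]
force: [0.4, 0.3, -0.4]
opening: 0.0532
gripper_force: 0.0
[ 0.3823 -0.2572  0.0288] 1.7 10.35
[ 0.4163 -0.325  -0.1647] -9.4 12.55
[ 0.4681 -0.3935 -0.1944] -11.1 11.41
[ 0.4707 -0.4543 -0.059 ] -3.4 12.0
```

View pics/o5.png

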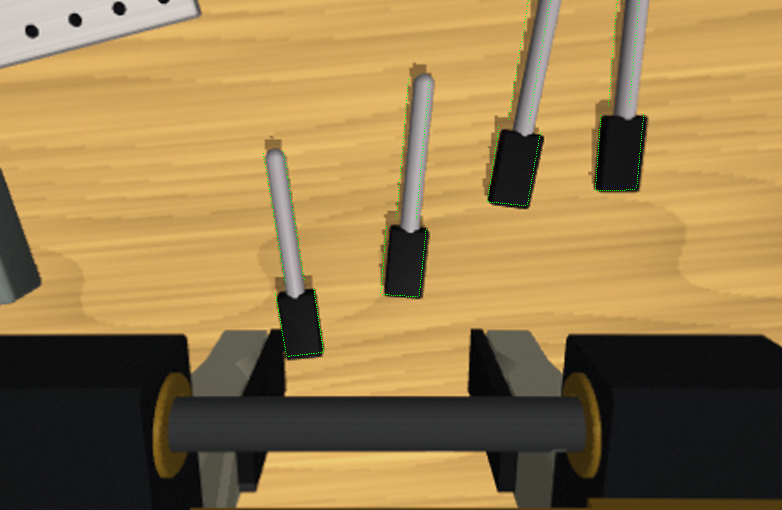

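```bash
python3 plan.py .387 -.2565 .12 1.7 .387 -.2565 .025 1.7
```

```text
now [ 0.4459 -0.3104  0.2252] -5.1
[-0.317, -0.243, 0.526] [0, 0, np.float64(-0.038)] rows 2
[-0.302, -0.261, 0.526] [0, 0, np.float64(-0.038)] rows 2
[0.0, 0.0, 0.95] [0, 0, np.float64(0.0)] rows 2
```

```bash
python3 -m creep '[{"grip":0.45,"delta_pos":[-0.317,-0.243,0.526],"rotation":[0,0,-0.038]},{"grip":0.45,"delta_pos":[-0.317,-0.243,0.526],"rotation":[0,0,-0.038]}]' >/dev/null
python3 -m creep '[{"grip":0.45,"delta_pos":[-0.302,-0.261,0.526],"rotation":[0,0,-0.038]},{"grip":0.45,"delta_pos":[-0.302,-0.261,0.526],"rotation":[0,0,-0.038]},{"grip":0.45,"delta_pos":[-0.302,-0.261,0.526],"rotation":[0,0,-0.038]},{"grip":0.45,"delta_pos":[-0.302,-0.261,0.526],"rotation":[0,0,-0.038]}]'
python3 plan.py .387 -.2565 .025 1.7
python3 -c "
from pin import *
s=snap('wrist');p,f=fit(s,np.array([.3823,-.2572,.0288]));print(p,f)"
```

```text
clock: 29.35
tool_pos: [0.3878, -0.2566, 0.1206]
orientation: [180.0, -0.0, 1.9]
force: [-0.1, -1.3, 0.3]
opening: 0.048
gripper_force: 0.0
now [ 0.3878 -0.2566  0.1206] 1.9
[-0.008, -0.002, 0.956] [0, 0, np.float64(0.002)] rows 2
[ 0.37955394 -0.25459569  0.014218  ] 12.695507689504671
```

```bash
python3 -m creep '[{"grip":0.45,"delta_pos":[-0.02,-0.015,0.5],"rotation":[0,0,0.01]},{"grip":0.45,"delta_pos":[-0.02,-0.015,0.9],"rotation":[0,0,0.01]},{"grip":0.45,"delta_pos":[-0.02,-0.015,0.95],"rotation":[0,0,0.01]},{"grip":0.45,"delta_pos":[-0.02,-0.015,0.95],"rotation":[0,0,0.01]},{"grip":0.45,"delta_pos":[-0.02,-0.015,0.95],"rotation":[0,0,0.01]}]'
python3 -m creep '[{"grip":1,"delta_pos":[0,0,0],"rotation":[0,0,0]},{"grip":1,"delta_pos":[0,0,0],"rotation":[0,0,0]},{"grip":1,"delta_pos":[0,0,0],"rotation":[0,0,0]},{"grip":1,"delta_pos":[0,0,0],"rotation":[0,0,0]},{"grip":1,"delta_pos":[0,0,0],"rotation":[0,0,0]}]'
python3 -m creep '[{"grip":1,"delta_pos":[0,0,-1],"rotation":[0,0,0]},{"grip":1,"delta_pos":[0,0,-1],"rotation":[0,0,0]},{"grip":1,"delta_pos":[0,0,-1],"rotation":[0,0,0]},{"grip":1,"delta_pos":[0,0,-1],"rotation":[0,0,0]}]'
python3 plan.py .4664 .1046 .125 8.63
```

```text
clock: 29.9
tool_pos: [0.3863, -0.2562, 0.0268]
orientation: [179.9, -0.1, 0.9]
force: [-0.3, -0.0, -0.1]
opening: 0.048
gripper_force: 0.0
clock: 30.4
tool_pos: [0.3848, -0.2558, 0.0257]
orientation: [180.0, -0.1, 0.9]
force: [-0.7, 1.5, 7.9]
opening: 0.0238
gripper_force: 30.0
clock: 30.8
tool_pos: [0.385, -0.2557, 0.1264]
orientation: [180.0, -0.2, 0.9]
force: [0.5, -0.5, -1.4]
opening: 0.0239
gripper_force: 30.0
now [ 0.385  -0.2557  0.1264] 0.9
[0.217, -0.897, 0.003] [0, 0, np.float64(-0.022)] rows 2
[0.247, -0.89, 0.003] [0, 0, np.float64(-0.022)] rows 2
[0.277, -0.881, 0.003] [0, 0, np.float64(-0.022)] rows 2
[0.307, -0.871, 0.003] [0, 0, np.float64(-0.022)] rows 2
```

```bash
python3 -m creep '[{"grip":1,"delta_pos":[0.217,-0.897,0],"rotation":[0,0,-0.022]},{"grip":1,"delta_pos":[0.217,-0.897,0],"rotation":[0,0,-0.022]}]' >/dev/null
python3 -m creep '[{"grip":1,"delta_pos":[0.247,-0.89,0],"rotation":[0,0,-0.022]},{"grip":1,"delta_pos":[0.247,-0.89,0],"rotation":[0,0,-0.022]}]' >/dev/null
python3 -m creep '[{"grip":1,"delta_pos":[0.277,-0.881,0],"rotation":[0,0,-0.022]},{"grip":1,"delta_pos":[0.277,-0.881,0],"rotation":[0,0,-0.022]}]' >/dev/null
python3 -m creep '[{"grip":1,"delta_pos":[0.307,-0.871,0],"rotation":[0,0,-0.022]},{"grip":1,"delta_pos":[0.307,-0.871,0],"rotation":[0,0,-0.022]},{"grip":1,"delta_pos":[0.307,-0.871,0],"rotation":[0,0,-0.022]},{"grip":1,"delta_pos":[0.307,-0.871,0],"rotation":[0,0,-0.022]},{"grip":1,"delta_pos":[0.307,-0.871,0],"rotation":[0,0,-0.022]}]'
python3 plan.py .4664 .1046 .0817 8.63
```

```text
clock: 31.9
tool_pos: [0.4641, 0.1038, 0.124]
orientation: [179.9, 0.1, 8.8]
force: [0.4, -0.3, -1.0]
opening: 0.0237
gripper_force: 30.0
now [0.4641 0.1038 0.124 ] 8.8
[0.024, -0.005, 0.423] [0, 0, np.float64(0.002)] rows 1
```

Descend, settle, check with the wrist camera.

```bash
python3 -m creep '[{"grip":1,"delta_pos":[0.024,-0.005,0.423],"rotation":[0,0,0.002]},{"grip":1,"delta_pos":[0.024,-0.005,0.423],"rotation":[0,0,0.002]},{"grip":1,"delta_pos":[0.024,-0.005,0.423],"rotation":[0,0,0.002]},{"grip":1,"delta_pos":[0.024,-0.005,0.423],"rotation":[0,0,0.002]},{"grip":1,"delta_pos":[0.024,-0.005,0.423],"rotation":[0,0,0.002]}]'
python3 plan.py .5376 .1154 .0817 8.63
python3 - <<'E'
from ov import *
s=snap('wrist')
im,k,o=crop(s,160,40,640,390,1.6)
def F(L): return Ro.from_euler('z',.1507).apply(np.array(L,float))+[.6125,-.025,0]
for y in(-.05,.05,.15):
    for x in(-.007,.007): poly(im,s,k,o,F([[x,y-.009,.053],[x,y+.009,.053],[x,y+.009,.071],[x,y-.009,.071]]),(0,0,255))
    ring(im,s,k,o,F([[0,y,0]])[0],.031,.052,(0,255,0))
cv2.imwrite('pics/o6.png',im)
E
```

```text
clock: 32.4
tool_pos: [0.4681, 0.1057, 0.0841]
orientation: [-180.0, -0.1, 8.6]
force: [-0.1, -0.1, -0.8]
opening: 0.0237
gripper_force: 30.0
now [0.4681 0.1057 0.0841] 8.6
[0.701, 0.008, 0.024] [0, 0, np.float64(0.0)] rows 2
```

View pics/o6.png

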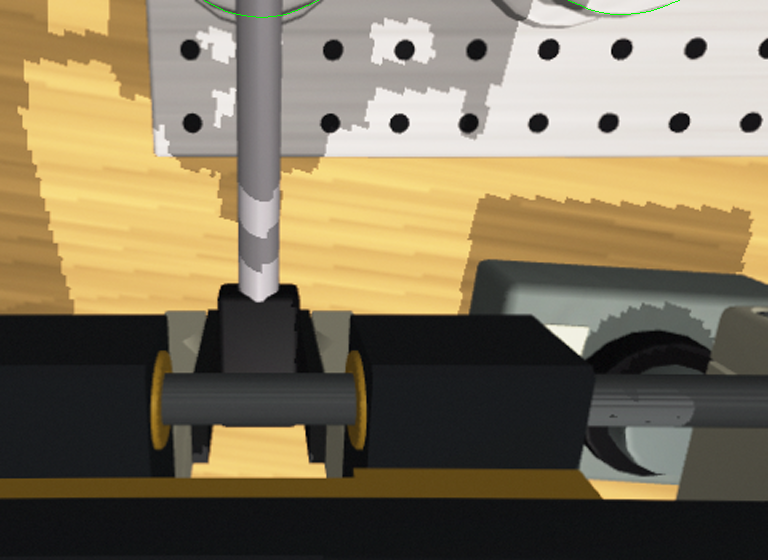

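```bash
python3 -m creep '[{"grip":1,"delta_pos":[0,0.005,0.015],"rotation":[0,0,0]},{"grip":1,"delta_pos":[0.1,0.005,0.015],"rotation":[0,0,0]},{"grip":1,"delta_pos":[0.2,0.005,0.015],"rotation":[0,0,0]},{"grip":1,"delta_pos":[0.3,0.005,0.015],"rotation":[0,0,0]},{"grip":1,"delta_pos":[0.3,0.005,0.015],"rotation":[0,0,0]}]'
python3 plan.py .5376 .1154 .0817 8.63
```

```text
clock: 32.95
tool_pos: [0.499, 0.1101, 0.0811]
orientation: [180.0, -0.0, 8.6]
force: [0.6, -0.0, -1.1]
opening: 0.0239
gripper_force: 30.0
now [0.499  0.1101 0.0811] 8.6
[0.389, 0.005, -0.006] [0, 0, np.float64(0.0)] rows 1
```

```bash
python3 -m creep '[{"grip":1,"delta_pos":[0.15,0.005,-0.006],"rotation":[0,0,0]},{"grip":1,"delta_pos":[0.3,0.005,-0.006],"rotation":[0,0,0]},{"grip":1,"delta_pos":[0.39,0.005,-0.006],"rotation":[0,0,0]},{"grip":1,"delta_pos":[0.39,0.005,-0.006],"rotation":[0,0,0]},{"grip":1,"delta_pos":[0.39,0.005,-0.006],"rotation":[0,0,0]}]'
python3 -m creep '[{"grip":0.45,"delta_pos":[0,0,0],"rotation":[0,0,0]},{"grip":0.45,"delta_pos":[0,0,0],"rotation":[0,0,0]},{"grip":0.45,"delta_pos":[0,0,0],"rotation":[0,0,0]},{"grip":0.45,"delta_pos":[0,0,-0.3],"rotation":[0,0,0]},{"grip":0.45,"delta_pos":[0,0,-0.7],"rotation":[0,0,0]}]'
python3 plan.py .422 -.326 .16 -9.4
```

```text
clock: 33.45
tool_pos: [0.5352, 0.1146, 0.0814]
orientation: [180.0, 0.1, 8.6]
force: [-0.4, -0.3, -1.0]
opening: 0.0236
gripper_force: 30.0
clock: 33.95
tool_pos: [0.5343, 0.1143, 0.1509]
orientation: [179.9, 0.3, 8.6]
force: [1.2, 0.7, -0.5]
opening: 0.0475
gripper_force: 0.0
now [0.5343 0.1143 0.1509] 8.6
[-0.354, 0.837, -0.018] [0, 0, np.float64(0.04)] rows 2
[-0.301, 0.858, -0.018] [0, 0, np.float64(0.04)] rows 2
[-0.246, 0.875, -0.018] [0, 0, np.float64(0.04)] rows 2
[-0.191, 0.889, -0.018] [0, 0, np.float64(0.04)] rows 2
[-0.135, 0.899, -0.018] [0, 0, np.float64(0.04)] rows 2
```

```bash
python3 -m creep '[{"grip":0.45,"delta_pos":[-0.354,0.837,0],"rotation":[0,0,0.04]},{"grip":0.45,"delta_pos":[-0.354,0.837,0],"rotation":[0,0,0.04]}]' >/dev/null
python3 -m creep '[{"grip":0.45,"delta_pos":[-0.301,0.858,0],"rotation":[0,0,0.04]},{"grip":0.45,"delta_pos":[-0.301,0.858,0],"rotation":[0,0,0.04]}]' >/dev/null
python3 -m creep '[{"grip":0.45,"delta_pos":[-0.246,0.875,0],"rotation":[0,0,0.04]},{"grip":0.45,"delta_pos":[-0.246,0.875,0],"rotation":[0,0,0.04]}]' >/dev/null
python3 -m creep '[{"grip":0.45,"delta_pos":[-0.191,0.889,0],"rotation":[0,0,0.04]},{"grip":0.45,"delta_pos":[-0.191,0.889,0],"rotation":[0,0,0.04]}]' >/dev/null
python3 -m creep '[{"grip":0.45,"delta_pos":[-0.135,0.899,0.2],"rotation":[0,0,0.04]},{"grip":0.45,"delta_pos":[-0.135,0.899,0.2],"rotation":[0,0,0.04]},{"grip":0.45,"delta_pos":[-0.135,0.899,0.2],"rotation":[0,0,0.04]},{"grip":0.45,"delta_pos":[-0.135,0.899,0.2],"rotation":[0,0,0.04]}]'
python3 - <<'E'
from pin import *
s=snap('wrist');p,f=fit(s,np.array([.4163,-.325,-.1647]));print(p,np.degrees(p[2]),f)
import os;os.system('python3 plan.py %.4f %.4f .025 %.1f'%(p[0]+.005,p[1]-.001,np.degrees(p[2])))
E
```

```text
clock: 35.15
tool_pos: [0.4228, -0.3263, 0.1315]
orientation: [-180.0, 0.0, -9.5]
force: [0.3, 0.8, 0.3]
opening: 0.0485
gripper_force: 0.0
now [ 0.4234 -0.3255  0.1319] -9.4
[-0.009, 0.013, 0.534] [0, 0, np.float64(0.002)] rows 2
[-0.009, 0.013, 0.534] [0, 0, np.float64(0.002)] rows 2
[ 0.41629826 -0.32670669 -0.17132001] -9.815913271659774 12.359593367761285
```

```bash
python3 -m creep '[{"grip":0.45,"delta_pos":[-0.018,0.02,0.5],"rotation":[0,0,0.004]},{"grip":0.45,"delta_pos":[-0.018,0.02,0.9],"rotation":[0,0,0.004]},{"grip":0.45,"delta_pos":[-0.018,0.02,1],"rotation":[0,0,0.004]},{"grip":0.45,"delta_pos":[-0.018,0.02,1],"rotation":[0,0,0.004]}]'
python3 -m creep '[{"grip":0.45,"delta_pos":[0,0,0.07],"rotation":[0,0,0]},{"grip":0.45,"delta_pos":[0,0,0.07],"rotation":[0,0,0]},{"grip":1,"delta_pos":[0,0,0.07],"rotation":[0,0,0]},{"grip":1,"delta_pos":[0,0,0.07],"rotation":[0,0,0]},{"grip":1,"delta_pos":[0,0,0.07],"rotation":[0,0,0]}]'
python3 -m creep '[{"grip":1,"delta_pos":[0,0,0],"rotation":[0,0,0]},{"grip":1,"delta_pos":[0,0,0],"rotation":[0,0,0]}]'
python3 -m creep '[{"grip":1,"delta_pos":[0,0,-1],"rotation":[0,0,0]},{"grip":1,"delta_pos":[0,0,-1],"rotation":[0,0,0]},{"grip":1,"delta_pos":[0,0,-1],"rotation":[0,0,0]},{"grip":1,"delta_pos":[0,0,-1],"rotation":[0,0,0]}]'
python3 plan.py .4814 .0057 .125 8.63
```

```text
clock: 35.6
tool_pos: [0.4214, -0.3261, 0.0312]
orientation: [-180.0, 0.2, -9.6]
force: [-0.5, -0.9, 0.3]
opening: 0.0479
gripper_force: 0.0
clock: 36.1
tool_pos: [0.4219, -0.3274, 0.0256]
orientation: [180.0, -0.1, -9.7]
force: [-0.3, -0.2, -0.1]
opening: 0.0298
gripper_force: 0.0
clock: 36.3
tool_pos: [0.4217, -0.3273, 0.0253]
orientation: [180.0, -0.0, -9.7]
force: [-0.2, 0.9, 4.0]
opening: 0.0235
gripper_force: 30.0
clock: 36.7
tool_pos: [0.4221, -0.3273, 0.1262]
orientation: [180.0, -0.2, -9.7]
force: [-1.1, -0.4, -2.1]
opening: 0.0235
gripper_force: 30.0
now [ 0.4221 -0.3273  0.1262] -9.7
[0.005, -0.846, 0.003] [0, 0, np.float64(-0.051)] rows 2
[0.073, -0.842, 0.003] [0, 0, np.float64(-0.051)] rows 2
[0.14, -0.834, 0.003] [0, 0, np.float64(-0.051)] rows 2
[0.206, -0.82, 0.003] [0, 0, np.float64(-0.051)] rows 2
```

```bash
python3 -m creep '[{"grip":1,"delta_pos":[0.005,-0.846,0],"rotation":[0,0,-0.051]},{"grip":1,"delta_pos":[0.005,-0.846,0],"rotation":[0,0,-0.051]}]' >/dev/null
python3 -m creep '[{"grip":1,"delta_pos":[0.073,-0.842,0],"rotation":[0,0,-0.051]},{"grip":1,"delta_pos":[0.073,-0.842,0],"rotation":[0,0,-0.051]}]' >/dev/null
python3 -m creep '[{"grip":1,"delta_pos":[0.14,-0.834,0],"rotation":[0,0,-0.051]},{"grip":1,"delta_pos":[0.14,-0.834,0],"rotation":[0,0,-0.051]}]' >/dev/null
python3 -m creep '[{"grip":1,"delta_pos":[0.206,-0.82,0],"rotation":[0,0,-0.051]},{"grip":1,"delta_pos":[0.206,-0.82,0],"rotation":[0,0,-0.051]},{"grip":1,"delta_pos":[0.206,-0.82,0],"rotation":[0,0,-0.051]},{"grip":1,"delta_pos":[0.206,-0.82,0.2],"rotation":[0,0,-0.051]},{"grip":1,"delta_pos":[0.206,-0.82,0.3],"rotation":[0,0,-0.051]}]' >/dev/null
python3 -m creep '[{"grip":1,"delta_pos":[0,0,0],"rotation":[0,0,0]},{"grip":1,"delta_pos":[0,0,0],"rotation":[0,0,0]},{"grip":1,"delta_pos":[0,0,0],"rotation":[0,0,0]}]'
python3 plan.py .4814 .0057 .0813 8.63 .5526 .0165 .0813 8.63
```

```text
clock: 38.1
tool_pos: [0.4809, 0.0055, 0.0952]
orientation: [180.0, -0.0, 8.6]
force: [-0.5, 0.4, -1.8]
opening: 0.0233
gripper_force: 30.0
now [0.4809 0.0055 0.0952] 8.6
[0.005, -0.001, 0.139] [0, 0, np.float64(0.0)] rows 1
[0.72, 0.0, 0.0] [0, 0, np.float64(0.0)] rows 2
```

```bash
python3 -m creep '[{"grip":1,"delta_pos":[0.005,0,0.139],"rotation":[0,0,0]},{"grip":1,"delta_pos":[0.005,0,0.139],"rotation":[0,0,0]},{"grip":1,"delta_pos":[0.005,0,0.139],"rotation":[0,0,0]},{"grip":1,"delta_pos":[0.005,0,0.139],"rotation":[0,0,0]}]'
python3 -m creep '[{"grip":1,"delta_pos":[0.1,0,0],"rotation":[0,0,0]},{"grip":1,"delta_pos":[0.2,0,0],"rotation":[0,0,0]},{"grip":1,"delta_pos":[0.3,0,0],"rotation":[0,0,0]},{"grip":1,"delta_pos":[0.3,0,0],"rotation":[0,0,0]}]'
python3 plan.py .5526 .0165 .0813 8.63
```

```text
clock: 38.5
tool_pos: [0.4816, 0.0059, 0.0816]
orientation: [-180.0, -0.1, 8.6]
force: [0.1, 0.3, -0.2]
opening: 0.0234
gripper_force: 30.0
clock: 38.9
tool_pos: [0.5128, 0.0108, 0.081]
orientation: [180.0, -0.1, 8.6]
force: [0.3, 0.1, -1.1]
opening: 0.0239
gripper_force: 30.0
now [0.5128 0.0108 0.081 ] 8.6
[0.402, 0.004, -0.003] [0, 0, np.float64(0.0)] rows 1
```

```bash
python3 -m creep '[{"grip":1,"delta_pos":[0.15,0.003,-0.003],"rotation":[0,0,0]},{"grip":1,"delta_pos":[0.3,0.003,-0.003],"rotation":[0,0,0]},{"grip":1,"delta_pos":[0.4,0.003,-0.003],"rotation":[0,0,0]},{"grip":1,"delta_pos":[0.4,0.003,-0.003],"rotation":[0,0,0]},{"grip":1,"delta_pos":[0.4,0.003,-0.003],"rotation":[0,0,0]}]'
python3 -m creep '[{"grip":0.45,"delta_pos":[0,0,0],"rotation":[0,0,0]},{"grip":0.45,"delta_pos":[0,0,0],"rotation":[0,0,0]},{"grip":0.45,"delta_pos":[0,0,0],"rotation":[0,0,0]},{"grip":0.45,"delta_pos":[0,0,-0.3],"rotation":[0,0,0]},{"grip":0.45,"delta_pos":[0,0,-0.7],"rotation":[0,0,0]}]'
python3 plan.py .473 -.3945 .15 -11.1
```

```text
clock: 39.4
tool_pos: [0.5498, 0.0159, 0.0808]
orientation: [180.0, 0.1, 8.6]
force: [-0.5, -0.3, -0.8]
opening: 0.0239
gripper_force: 30.0
clock: 39.9
tool_pos: [0.5489, 0.0157, 0.1503]
orientation: [180.0, 0.3, 8.6]
force: [1.5, 0.6, 0.8]
opening: 0.0477
gripper_force: 0.0
now [0.5489 0.0157 0.1503] 8.6
[-0.273, 0.788, 0.001] [0, 0, np.float64(0.044)] rows 2
[-0.218, 0.805, 0.001] [0, 0, np.float64(0.044)] rows 2
[-0.162, 0.818, 0.001] [0, 0, np.float64(0.044)] rows 2
[-0.106, 0.828, 0.001] [0, 0, np.float64(0.044)] rows 2
[-0.048, 0.833, 0.001] [0, 0, np.float64(0.044)] rows 2
```

```bash
python3 -m creep '[{"grip":0.45,"delta_pos":[-0.273,0.788,0],"rotation":[0,0,0.044]},{"grip":0.45,"delta_pos":[-0.273,0.788,0],"rotation":[0,0,0.044]}]' >/dev/null
python3 -m creep '[{"grip":0.45,"delta_pos":[-0.218,0.805,0],"rotation":[0,0,0.044]},{"grip":0.45,"delta_pos":[-0.218,0.805,0],"rotation":[0,0,0.044]}]' >/dev/null
python3 -m creep '[{"grip":0.45,"delta_pos":[-0.162,0.818,0],"rotation":[0,0,0.044]},{"grip":0.45,"delta_pos":[-0.162,0.818,0],"rotation":[0,0,0.044]}]' >/dev/null
python3 -m creep '[{"grip":0.45,"delta_pos":[-0.106,0.828,0],"rotation":[0,0,0.044]},{"grip":0.45,"delta_pos":[-0.106,0.828,0],"rotation":[0,0,0.044]}]' >/dev/null
python3 -m creep '[{"grip":0.45,"delta_pos":[-0.048,0.833,0.2],"rotation":[0,0,0.044]},{"grip":0.45,"delta_pos":[-0.048,0.833,0.2],"rotation":[0,0,0.044]},{"grip":0.45,"delta_pos":[-0.048,0.833,0.2],"rotation":[0,0,0.044]},{"grip":0.45,"delta_pos":[-0.048,0.833,0.2],"rotation":[0,0,0.044]}]'
python3 - <<'E'
from pin import *
s=snap('wrist')
import os
p4,f=fit(s,np.array([.4707,-.4543,-.059]));print(p4,f)
p,f=fit(s,np.array([.4681,-.3935,-.1944]));print(p,np.degrees(p[2]),f,flush=True)
os.system('python3 plan.py %.4f %.4f .025 %.1f'%(p[0]+.005,p[1]-.001,np.degrees(p[2])))
E
```

```text
clock: 41.1
tool_pos: [0.4736, -0.3946, 0.1308]
orientation: [-180.0, 0.1, -11.3]
force: [0.6, 0.2, -0.8]
opening: 0.0484
gripper_force: 0.0
[ 0.47090539 -0.45600178 -0.07222706] 12.117070286195014
[ 0.46713288 -0.39437177 -0.21963689] -12.584266560255358 11.350719959888059
now [ 0.4742 -0.3939  0.1312] -11.2
[-0.009, 0.009, 0.531] [0, 0, np.float64(0.008)] rows 2
[-0.009, 0.009, 0.531] [0, 0, np.float64(0.008)] rows 2
```

```bash
python3 -m creep '[{"grip":0.45,"delta_pos":[-0.018,0.018,0.5],"rotation":[0,0,0.015]},{"grip":0.45,"delta_pos":[-0.018,0.018,0.9],"rotation":[0,0,0.015]},{"grip":0.45,"delta_pos":[-0.018,0.018,1],"rotation":[0,0,0.015]},{"grip":0.45,"delta_pos":[-0.018,0.018,1],"rotation":[0,0,0.015]}]'
python3 -m creep '[{"grip":0.45,"delta_pos":[0,0,0.065],"rotation":[0,0,0]},{"grip":0.45,"delta_pos":[0,0,0.065],"rotation":[0,0,0]},{"grip":1,"delta_pos":[0,0,0.065],"rotation":[0,0,0]},{"grip":1,"delta_pos":[0,0,0.065],"rotation":[0,0,0]},{"grip":1,"delta_pos":[0,0,0.065],"rotation":[0,0,0]}]'
python3 -m creep '[{"grip":1,"delta_pos":[0,0,0],"rotation":[0,0,0]},{"grip":1,"delta_pos":[0,0,0],"rotation":[0,0,0]}]'
python3 -m creep '[{"grip":1,"delta_pos":[0,0,-1],"rotation":[0,0,0]},{"grip":1,"delta_pos":[0,0,-1],"rotation":[0,0,0]},{"grip":1,"delta_pos":[0,0,-1],"rotation":[0,0,0]},{"grip":1,"delta_pos":[0,0,-1],"rotation":[0,0,0]}]'
python3 plan.py .4964 -.0931 .125 8.63
```

```text
clock: 41.55
tool_pos: [0.4721, -0.3943, 0.0305]
orientation: [-180.0, 0.2, -12.4]
force: [0.7, 0.2, 0.2]
opening: 0.0476
gripper_force: 0.0
clock: 42.05
tool_pos: [0.4726, -0.3956, 0.0255]
orientation: [180.0, -0.1, -12.5]
force: [0.5, 0.5, 0.4]
opening: 0.0296
gripper_force: 0.0
clock: 42.25
tool_pos: [0.4725, -0.3956, 0.0253]
orientation: [180.0, -0.0, -12.5]
force: [-0.3, 0.6, 4.4]
opening: 0.0238
gripper_force: 29.9
clock: 42.65
tool_pos: [0.4729, -0.3956, 0.1263]
orientation: [180.0, -0.2, -12.5]
force: [-0.2, 1.1, -0.7]
opening: 0.0239
gripper_force: 29.9
now [ 0.4729 -0.3956  0.1263] -12.5
[-0.107, -0.751, 0.003] [0, 0, np.float64(-0.059)] rows 2
[-0.037, -0.758, 0.003] [0, 0, np.float64(-0.059)] rows 2
[0.033, -0.758, 0.003] [0, 0, np.float64(-0.059)] rows 2
[0.103, -0.751, 0.003] [0, 0, np.float64(-0.059)] rows 2
```

```bash
python3 -m creep '[{"grip":1,"delta_pos":[-0.107,-0.751,0],"rotation":[0,0,-0.059]},{"grip":1,"delta_pos":[-0.107,-0.751,0],"rotation":[0,0,-0.059]}]' >/dev/null
python3 -m creep '[{"grip":1,"delta_pos":[-0.037,-0.758,0],"rotation":[0,0,-0.059]},{"grip":1,"delta_pos":[-0.037,-0.758,0],"rotation":[0,0,-0.059]}]' >/dev/null
python3 -m creep '[{"grip":1,"delta_pos":[0.033,-0.758,0],"rotation":[0,0,-0.059]},{"grip":1,"delta_pos":[0.033,-0.758,0],"rotation":[0,0,-0.059]}]' >/dev/null
python3 -m creep '[{"grip":1,"delta_pos":[0.103,-0.751,0],"rotation":[0,0,-0.059]},{"grip":1,"delta_pos":[0.103,-0.751,0],"rotation":[0,0,-0.059]},{"grip":1,"delta_pos":[0.103,-0.751,0],"rotation":[0,0,-0.059]},{"grip":1,"delta_pos":[0.103,-0.751,0.2],"rotation":[0,0,-0.059]},{"grip":1,"delta_pos":[0.103,-0.751,0.3],"rotation":[0,0,-0.059]}]' >/dev/null
python3 -m creep '[{"grip":1,"delta_pos":[0,0,0],"rotation":[0,0,0]},{"grip":1,"delta_pos":[0,0,0],"rotation":[0,0,0]},{"grip":1,"delta_pos":[0,0,0],"rotation":[0,0,0]}]'
python3 plan.py .4964 -.0931 .0813 8.63 .5676 -.0823 .0813 8.63
```

```text
clock: 44.05
tool_pos: [0.4959, -0.0933, 0.0951]
orientation: [180.0, -0.0, 8.7]
force: [0.4, 0.5, -0.5]
opening: 0.0237
gripper_force: 29.9
now [ 0.4959 -0.0933  0.0951] 8.7
[0.006, -0.001, 0.138] [0, 0, np.float64(0.001)] rows 1
[0.72, 0.0, 0.0] [0, 0, np.float64(0.0)] rows 2
```

```bash
python3 -m creep '[{"grip":1,"delta_pos":[0.005,0,0.138],"rotation":[0,0,0]},{"grip":1,"delta_pos":[0.005,0,0.138],"rotation":[0,0,0]},{"grip":1,"delta_pos":[0.005,0,0.138],"rotation":[0,0,0]},{"grip":1,"delta_pos":[0.005,0,0.138],"rotation":[0,0,0]}]'
python3 -m creep '[{"grip":1,"delta_pos":[0.1,0,0],"rotation":[0,0,0]},{"grip":1,"delta_pos":[0.2,0,0],"rotation":[0,0,0]},{"grip":1,"delta_pos":[0.3,0,0],"rotation":[0,0,0]},{"grip":1,"delta_pos":[0.3,0,0],"rotation":[0,0,0]}]'
python3 plan.py .5676 -.0823 .0813 8.63
```

```text
clock: 44.45
tool_pos: [0.4965, -0.0929, 0.0817]
orientation: [180.0, -0.1, 8.7]
force: [0.3, 0.1, -0.6]
opening: 0.0237
gripper_force: 29.9
clock: 44.85
tool_pos: [0.5277, -0.088, 0.081]
orientation: [180.0, -0.1, 8.7]
force: [-0.1, 0.3, -0.3]
opening: 0.0238
gripper_force: 29.9
now [ 0.5277 -0.088   0.081 ] 8.7
[0.403, 0.005, -0.003] [0, 0, np.float64(0.001)] rows 1
```

```bash
python3 -m creep '[{"grip":1,"delta_pos":[0.15,0.004,-0.003],"rotation":[0,0,0]},{"grip":1,"delta_pos":[0.3,0.004,-0.003],"rotation":[0,0,0]},{"grip":1,"delta_pos":[0.4,0.004,-0.003],"rotation":[0,0,0]},{"grip":1,"delta_pos":[0.4,0.004,-0.003],"rotation":[0,0,0]},{"grip":1,"delta_pos":[0.4,0.004,-0.003],"rotation":[0,0,0]}]'
python3 -m creep '[{"grip":0.45,"delta_pos":[0,0,0],"rotation":[0,0,0]},{"grip":0.45,"delta_pos":[0,0,0],"rotation":[0,0,0]},{"grip":0.45,"delta_pos":[0,0,0],"rotation":[0,0,0]},{"grip":0.45,"delta_pos":[0,0,-0.3],"rotation":[0,0,0]},{"grip":0.45,"delta_pos":[0,0,-0.7],"rotation":[0,0,0]}]'
python3 plan.py .476 -.4565 .15 -4
```

```text
clock: 45.35
tool_pos: [0.5647, -0.0826, 0.0808]
orientation: [-180.0, 0.1, 8.7]
force: [-1.2, 0.3, -0.2]
opening: 0.0238
gripper_force: 29.9
clock: 45.85
tool_pos: [0.5637, -0.0828, 0.1503]
orientation: [-180.0, 0.3, 8.7]
force: [0.0, 0.3, -0.2]
opening: 0.0477
gripper_force: 0.0
now [ 0.5637 -0.0828  0.1503] 8.7
[-0.358, 0.89, 0.001] [0, 0, np.float64(0.035)] rows 2
[-0.308, 0.909, 0.001] [0, 0, np.float64(0.035)] rows 2
[-0.257, 0.924, 0.001] [0, 0, np.float64(0.035)] rows 2
[-0.206, 0.937, 0.001] [0, 0, np.float64(0.035)] rows 2
```

```bash
python3 -m creep '[{"grip":0.45,"delta_pos":[-0.358,0.89,0],"rotation":[0,0,0.035]},{"grip":0.45,"delta_pos":[-0.358,0.89,0],"rotation":[0,0,0.035]}]' >/dev/null
python3 -m creep '[{"grip":0.45,"delta_pos":[-0.308,0.909,0],"rotation":[0,0,0.035]},{"grip":0.45,"delta_pos":[-0.308,0.909,0],"rotation":[0,0,0.035]}]' >/dev/null
python3 -m creep '[{"grip":0.45,"delta_pos":[-0.257,0.924,0],"rotation":[0,0,0.035]},{"grip":0.45,"delta_pos":[-0.257,0.924,0],"rotation":[0,0,0.035]}]' >/dev/null
python3 -m creep '[{"grip":0.45,"delta_pos":[-0.206,0.937,0.2],"rotation":[0,0,0.035]},{"grip":0.45,"delta_pos":[-0.206,0.937,0.2],"rotation":[0,0,0.035]},{"grip":0.45,"delta_pos":[-0.206,0.937,0.2],"rotation":[0,0,0.035]},{"grip":0.45,"delta_pos":[-0.206,0.937,0.2],"rotation":[0,0,0.035]}]'
python3 - <<'E'
from pin import *
s=snap('wrist')
import os
p,f=fit(s,np.array([.4709,-.4560,-.072]));print(p,np.degrees(p[2]),f,flush=True)
os.system('python3 plan.py %.4f %.4f .025 %.1f'%(p[0]+.005,p[1]-.0005,np.degrees(p[2])))
E
```

```text
clock: 46.85
tool_pos: [0.4769, -0.4572, 0.1305]
orientation: [-180.0, 0.1, -4.0]
force: [-0.2, 0.8, 0.6]
opening: 0.048
gripper_force: 0.0
[ 0.47056692 -0.45574606 -0.07197675] -4.12396405277015 12.331132584240219
now [ 0.4776 -0.4563  0.1311] -3.9
[-0.01, 0.0, 0.53] [0, 0, np.float64(0.001)] rows 2
[-0.01, 0.0, 0.53] [0, 0, np.float64(0.001)] rows 2
```

```bash
python3 -m creep '[{"grip":0.45,"delta_pos":[-0.02,0,0.5],"rotation":[0,0,0.002]},{"grip":0.45,"delta_pos":[-0.02,0,0.9],"rotation":[0,0,0.002]},{"grip":0.45,"delta_pos":[-0.02,0,1],"rotation":[0,0,0.002]},{"grip":0.45,"delta_pos":[-0.02,0,1],"rotation":[0,0,0.002]}]'
python3 -m creep '[{"grip":0.45,"delta_pos":[0,0,0.065],"rotation":[0,0,0]},{"grip":0.45,"delta_pos":[0,0,0.065],"rotation":[0,0,0]},{"grip":1,"delta_pos":[0,0,0.065],"rotation":[0,0,0]},{"grip":1,"delta_pos":[0,0,0.065],"rotation":[0,0,0]},{"grip":1,"delta_pos":[0,0,0.065],"rotation":[0,0,0]}]'
python3 -m creep '[{"grip":1,"delta_pos":[0,0,0],"rotation":[0,0,0]},{"grip":1,"delta_pos":[0,0,0],"rotation":[0,0,0]}]'
python3 -m creep '[{"grip":1,"delta_pos":[0,0,-1],"rotation":[0,0,0]},{"grip":1,"delta_pos":[0,0,-1],"rotation":[0,0,0]},{"grip":1,"delta_pos":[0,0,-1],"rotation":[0,0,0]},{"grip":1,"delta_pos":[0,0,-1],"rotation":[0,0,0]}]'
python3 plan.py .5114 -.1918 .125 8.63
```

```text
clock: 47.3
tool_pos: [0.476, -0.4548, 0.0305]
orientation: [-179.9, 0.1, -4.0]
force: [0.5, 0.3, 0.2]
opening: 0.0478
gripper_force: 0.0
clock: 47.8
tool_pos: [0.4764, -0.4564, 0.0256]
orientation: [180.0, -0.1, -4.1]
force: [-0.6, -0.4, -0.6]
opening: 0.0296
gripper_force: 0.0
clock: 48.0
tool_pos: [0.4762, -0.4564, 0.0253]
orientation: [180.0, -0.0, -4.1]
force: [-0.5, 0.3, 4.2]
opening: 0.0233
gripper_force: 29.9
clock: 48.4
tool_pos: [0.4767, -0.4564, 0.1264]
orientation: [179.9, -0.2, -4.1]
force: [0.4, 0.9, -1.6]
opening: 0.0234
gripper_force: 29.9
now [ 0.4767 -0.4564  0.1264] -4.1
[0.053, -0.888, 0.005] [0, 0, np.float64(-0.047)] rows 2
[0.118, -0.882, 0.005] [0, 0, np.float64(-0.047)] rows 2
[0.183, -0.871, 0.005] [0, 0, np.float64(-0.047)] rows 2
```

```bash
python3 -m creep '[{"grip":1,"delta_pos":[0.053,-0.888,0],"rotation":[0,0,-0.047]},{"grip":1,"delta_pos":[0.053,-0.888,0],"rotation":[0,0,-0.047]}]' >/dev/null
python3 -m creep '[{"grip":1,"delta_pos":[0.118,-0.882,0],"rotation":[0,0,-0.047]},{"grip":1,"delta_pos":[0.118,-0.882,0],"rotation":[0,0,-0.047]}]' >/dev/null
python3 -m creep '[{"grip":1,"delta_pos":[0.183,-0.871,0],"rotation":[0,0,-0.047]},{"grip":1,"delta_pos":[0.183,-0.871,0],"rotation":[0,0,-0.047]},{"grip":1,"delta_pos":[0.183,-0.871,0],"rotation":[0,0,-0.047]},{"grip":1,"delta_pos":[0.183,-0.871,0.2],"rotation":[0,0,-0.047]},{"grip":1,"delta_pos":[0.183,-0.871,0.3],"rotation":[0,0,-0.047]}]' >/dev/null
python3 -m creep '[{"grip":1,"delta_pos":[0,0,0],"rotation":[0,0,0]},{"grip":1,"delta_pos":[0,0,0],"rotation":[0,0,0]},{"grip":1,"delta_pos":[0,0,0],"rotation":[0,0,0]}]'
python3 plan.py .5114 -.1918 .0813 8.63 .5826 -.181 .0813 8.63
```

```text
clock: 49.6
tool_pos: [0.5109, -0.192, 0.095]
orientation: [180.0, -0.0, 8.6]
force: [-0.1, 0.4, 0.3]
opening: 0.0239
gripper_force: 29.9
now [ 0.5109 -0.192   0.095 ] 8.6
[0.005, -0.001, 0.137] [0, 0, np.float64(0.0)] rows 1
[0.72, 0.0, 0.0] [0, 0, np.float64(0.0)] rows 2
```

```bash
python3 -m creep '[{"grip":1,"delta_pos":[0.005,0,0.137],"rotation":[0,0,0]},{"grip":1,"delta_pos":[0.005,0,0.137],"rotation":[0,0,0]},{"grip":1,"delta_pos":[0.005,0,0.137],"rotation":[0,0,0]},{"grip":1,"delta_pos":[0.005,0,0.137],"rotation":[0,0,0]}]'
python3 -m creep '[{"grip":1,"delta_pos":[0.1,0,0],"rotation":[0,0,0]},{"grip":1,"delta_pos":[0.2,0,0],"rotation":[0,0,0]},{"grip":1,"delta_pos":[0.3,0,0],"rotation":[0,0,0]},{"grip":1,"delta_pos":[0.3,0,0],"rotation":[0,0,0]}]'
python3 -m creep '[{"grip":1,"delta_pos":[0.15,0.004,-0.003],"rotation":[0,0,0]},{"grip":1,"delta_pos":[0.3,0.004,-0.003],"rotation":[0,0,0]},{"grip":1,"delta_pos":[0.4,0.004,-0.003],"rotation":[0,0,0]},{"grip":1,"delta_pos":[0.4,0.004,-0.003],"rotation":[0,0,0]},{"grip":1,"delta_pos":[0.4,0.004,-0.003],"rotation":[0,0,0]}]'
python3 -m creep '[{"grip":0.45,"delta_pos":[0,0,0],"rotation":[0,0,0]},{"grip":0.45,"delta_pos":[0,0,0],"rotation":[0,0,0]},{"grip":0.45,"delta_pos":[0,0,0],"rotation":[0,0,0]},{"grip":0.45,"delta_pos":[0,0,-0.3],"rotation":[0,0,0]},{"grip":0.45,"delta_pos":[0,0,-0.7],"rotation":[0,0,0]}]'
python3 plan.py .5 -.25 .25 8
```

```text
clock: 50.0
tool_pos: [0.5116, -0.1915, 0.0818]
orientation: [180.0, -0.1, 8.6]
force: [-0.4, 0.2, -1.1]
opening: 0.0238
gripper_force: 29.9
clock: 50.4
tool_pos: [0.5429, -0.1866, 0.0811]
orientation: [180.0, -0.1, 8.7]
force: [-0.1, -0.6, -0.8]
opening: 0.0235
gripper_force: 29.9
clock: 50.9
tool_pos: [0.5799, -0.1812, 0.0809]
orientation: [-180.0, 0.1, 8.6]
force: [-0.0, -0.8, -0.9]
opening: 0.0236
gripper_force: 29.9
clock: 51.4
tool_pos: [0.5788, -0.1812, 0.1502]
orientation: [-179.9, 0.3, 8.6]
force: [1.2, 0.2, 0.7]
opening: 0.0477
gripper_force: 0.0
now [ 0.5788 -0.1812  0.1502] 8.6
[-0.441, 0.281, -0.499] [0, 0, np.float64(0.003)] rows 2
[-0.44, 0.283, -0.499] [0, 0, np.float64(0.003)] rows 2
```

```bash
python3 -m creep '[{"grip":0.45,"delta_pos":[-0.7,0.5,-0.5],"rotation":[0,0,0]},{"grip":0.45,"delta_pos":[-0.7,0.5,-0.5],"rotation":[0,0,0]}]' >/dev/null
python3 -m creep '[{"grip":0.45,"delta_pos":[-0.7,0.9,-0.5],"rotation":[0,0,0]},{"grip":0.45,"delta_pos":[-0.7,0.9,-0.5],"rotation":[0,0,0]},{"grip":0.45,"delta_pos":[-0.7,0.9,-0.5],"rotation":[0,0,0]},{"grip":0.45,"delta_pos":[-0.7,0.9,-0.5],"rotation":[0,0,0]}]'
python3 - <<'E'
from ov import *
a=snap('scene');b=snap('top')
A,k,o=crop(a,240,150,420,310,2.2); B,k2,o2=crop(b,255,120,425,255,2.2)
print(A.shape,B.shape)
h=max(A.shape[0],B.shape[0]); im=np.zeros((h,A.shape[1]+B.shape[1],3),np.uint8); im[:A.shape[0],:A.shape[1]]=A; im[:B.shape[0],A.shape[1]:]=B
cv2.imwrite('pics/o7.png',im)
E
```

```text
clock: 52.0
tool_pos: [0.462, -0.3433, 0.2536]
orientation: [179.9, -0.2, 8.5]
force: [-0.5, 0.2, -0.6]
opening: 0.0481
gripper_force: 0.0
(352, 396, 3) (297, 374, 3)
```

View pics/o7.png

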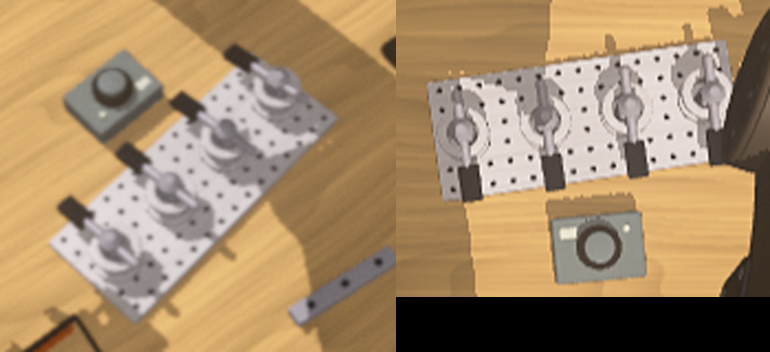

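```bash
python3 - <<'E'
from h import *
print(px2w(load('scene'),[290.9,188.6],.052),px2w(load('top'),[347.7,231.8],.052))
E
python3 plan.py .453 -.038 .1 8.6
```

```text
[[ 0.45990887 -0.04035851  0.052     ]] [[ 0.45389281 -0.03870684  0.052     ]]
now [ 0.4626 -0.341   0.2515] 8.5
[0.089, -0.753, 0.379] [0, 0, np.float64(0.0)] rows 2
[0.089, -0.753, 0.379] [0, 0, np.float64(0.0)] rows 2
[0.089, -0.753, 0.379] [0, 0, np.float64(0.0)] rows 2
[0.089, -0.753, 0.379] [0, 0, np.float64(0.0)] rows 2
```

```bash
python3 -m creep '[{"grip":1,"delta_pos":[0.095,-0.753,0.3],"rotation":[0,0,0]},{"grip":1,"delta_pos":[0.095,-0.753,0.3],"rotation":[0,0,0]}]' >/dev/null
python3 -m creep '[{"grip":1,"delta_pos":[0.095,-0.753,0.3],"rotation":[0,0,0]},{"grip":1,"delta_pos":[0.095,-0.753,0.3],"rotation":[0,0,0]}]' >/dev/null
python3 -m creep '[{"grip":1,"delta_pos":[0.095,-0.753,0.3],"rotation":[0,0,0]},{"grip":1,"delta_pos":[0.095,-0.753,0.3],"rotation":[0,0,0]}]' >/dev/null
python3 -m creep '[{"grip":1,"delta_pos":[0.1,-0.753,0.4],"rotation":[0,0,0]},{"grip":1,"delta_pos":[0.1,-0.753,0.4],"rotation":[0,0,0]},{"grip":1,"delta_pos":[0.1,-0.753,0.4],"rotation":[0,0,0]},{"grip":1,"delta_pos":[0.1,-0.753,0.4],"rotation":[0,0,0]},{"grip":1,"delta_pos":[0.1,-0.753,0.4],"rotation":[0,0,0]}]'
python3 plan.py .456 -.039 .080 8.6
```

```text
clock: 53.2
tool_pos: [0.4561, -0.037, 0.1215]
orientation: [180.0, -0.0, 8.7]
force: [-0.3, 0.2, -0.2]
opening: 0.0006
gripper_force: 0.0
now [ 0.4561 -0.037   0.1215] 8.7
[-0.004, 0.02, 0.415] [0, 0, np.float64(0.001)] rows 1
```

```bash
python3 -m creep '[{"grip":1,"delta_pos":[0,0.02,0.3],"rotation":[0,0,0]},{"grip":1,"delta_pos":[0,0.02,0.415],"rotation":[0,0,0]},{"grip":1,"delta_pos":[0,0.02,0.415],"rotation":[0,0,0]},{"grip":1,"delta_pos":[0,0.02,0.415],"rotation":[0,0,0]}]'
python3 -m creep '[{"grip":1,"delta_pos":[0,0,0.06],"rotation":[0,0,0]},{"grip":1,"delta_pos":[0,0,0.09],"rotation":[0,0,0]},{"grip":1,"delta_pos":[0,0,0.09],"rotation":[0,0,0]},{"grip":1,"delta_pos":[0,0,0.09],"rotation":[0,0,0]}]'
python3 -m creep '[{"grip":1,"delta_pos":[0,0,0.02],"rotation":[0,0,0]},{"grip":1,"delta_pos":[0,0,0.04],"rotation":[0,0,0]},{"grip":1,"delta_pos":[0,0,0.04],"rotation":[0,0,0]},{"grip":1,"delta_pos":[0,0,0.04],"rotation":[0,0,0]}]'
```

```text
clock: 53.6
tool_pos: [0.4566, -0.0397, 0.0804]
orientation: [180.0, -0.0, 8.6]
force: [-0.3, 0.2, 0.1]
opening: 0.0005
gripper_force: 0.0
clock: 54.0
tool_pos: [0.4574, -0.0392, 0.0722]
orientation: [180.0, -0.1, 8.7]
force: [-1.0, -2.8, 10.9]
opening: 0.0005
gripper_force: 5.5
clock: 54.4
tool_pos: [0.4578, -0.0393, 0.0713]
orientation: [179.9, -0.2, 8.8]
force: [-16.0, 1.9, 56.2]
opening: 0.0008
gripper_force: 28.1
```

```bash
python3 -m creep '[{"grip":1,"delta_pos":[0,0,-0.3],"rotation":[0,0,0]},{"grip":0.45,"delta_pos":[0,0,-0.4],"rotation":[0,0,0]},{"grip":0.45,"delta_pos":[0,0,-0.4],"rotation":[0,0,0]},{"grip":0.45,"delta_pos":[0,0,-0.4],"rotation":[0,0,0]},{"grip":0.45,"delta_pos":[0,0,-0.4],"rotation":[0,0,0]}]'
python3 plan.py .452 -.0055 .085 8.6
python3 - <<'E'
from ov import *
b=snap('wrist'); im,k,o=crop(b,120,150,520,400,2); cv2.imwrite('pics/o8.png',im)
E
```

```text
clock: 54.9
tool_pos: [0.4556, -0.0393, 0.1059]
orientation: [180.0, 0.1, 8.6]
force: [-0.3, -0.1, 0.0]
opening: 0.0271
gripper_force: 0.0
now [ 0.4556 -0.0393  0.1059] 8.6
[0.015, -0.339, 0.209] [0, 0, np.float64(0.0)] rows 1
```

```bash
python3 -m creep '[{"grip":0.45,"delta_pos":[0.015,-0.339,0],"rotation":[0,0,0]},{"grip":0.45,"delta_pos":[0.015,-0.339,0.1],"rotation":[0,0,0]},{"grip":0.45,"delta_pos":[0.015,-0.339,0.2],"rotation":[0,0,0]},{"grip":0.45,"delta_pos":[0.015,-0.339,0.209],"rotation":[0,0,0]},{"grip":0.45,"delta_pos":[0.015,-0.339,0.209],"rotation":[0,0,0]}]'
python3 -m creep '[{"grip":0.45,"delta_pos":[0,0,0.07],"rotation":[0,0,0]},{"grip":0.45,"delta_pos":[0,0,0.11],"rotation":[0,0,0]},{"grip":0.45,"delta_pos":[0,0,0.11],"rotation":[0,0,0]},{"grip":0.45,"delta_pos":[0,0,0.11],"rotation":[0,0,0]}]'
python3 -m creep '[{"grip":0.45,"delta_pos":[0,0,0.02],"rotation":[0,0,0]},{"grip":0.45,"delta_pos":[0,0,0.04],"rotation":[0,0,0]},{"grip":0.45,"delta_pos":[0,0,0.04],"rotation":[0,0,0]},{"grip":0.45,"delta_pos":[0,0,0.04],"rotation":[0,0,0]}]'
```

```text
clock: 55.45
tool_pos: [0.4522, -0.0061, 0.0852]
orientation: [180.0, 0.1, 8.6]
force: [-0.2, 0.9, -0.9]
opening: 0.0482
gripper_force: 0.0
clock: 55.85
tool_pos: [0.4531, -0.0055, 0.0752]
orientation: [180.0, -0.0, 8.6]
force: [0.8, -2.4, 2.7]
opening: 0.0482
gripper_force: 1.5
clock: 56.25
tool_pos: [0.4532, -0.0055, 0.072]
orientation: [180.0, -0.1, 8.7]
force: [-1.6, -1.9, 15.6]
opening: 0.0485
gripper_force: 7.7
```

```bash
python3 -m creep '[{"grip":0.45,"delta_pos":[0,0,0.02],"rotation":[0,0,0]},{"grip":0.45,"delta_pos":[0,0,0.02],"rotation":[0,0,0]},{"grip":0.45,"delta_pos":[0,0,0.02],"rotation":[0,0,0]}]' | egrep 'pos|force:'
python3 -m creep '[{"grip":0.45,"delta_pos":[0,0,-0.03],"rotation":[0,0,0]},{"grip":0.45,"delta_pos":[0,0,-0.03],"rotation":[0,0,0]},{"grip":0.45,"delta_pos":[0,0,-0.03],"rotation":[0,0,0]}]' | egrep 'pos|force:'
python3 -m creep '[{"grip":0.45,"delta_pos":[0,0,-0.02],"rotation":[0,0,0]},{"grip":0.45,"delta_pos":[0,0,-0.02],"rotation":[0,0,0]},{"grip":0.45,"delta_pos":[0,0,-0.02],"rotation":[0,0,0]}]' | egrep 'pos|force:'
python3 -m creep '[{"grip":0.45,"delta_pos":[0,0,-0.02],"rotation":[0,0,0]},{"grip":0.45,"delta_pos":[0,0,-0.02],"rotation":[0,0,0]},{"grip":0.45,"delta_pos":[0,0,-0.02],"rotation":[0,0,0]}]' | egrep 'pos|force:'
python3 -m creep '[{"grip":0.45,"delta_pos":[0,0,-0.02],"rotation":[0,0,0]},{"grip":0.45,"delta_pos":[0,0,-0.02],"rotation":[0,0,0]},{"grip":0.45,"delta_pos":[0,0,-0.02],"rotation":[0,0,0]}]' | egrep 'pos|force:'
```

```text
tool_pos: [0.4534, -0.0055, 0.0714]
force: [-9.6, -0.1, 36.4]
gripper_force: 18.4
tool_pos: [0.453, -0.0054, 0.0723]
force: [1.8, -3.6, 4.1]
gripper_force: 2.4
tool_pos: [0.4529, -0.0053, 0.074]
force: [2.5, -2.4, 4.4]
gripper_force: 1.9
tool_pos: [0.4527, -0.0052, 0.0759]
force: [1.3, -1.2, 2.6]
gripper_force: 1.3
tool_pos: [0.4525, -0.0053, 0.0779]
force: [0.5, 1.0, 1.3]
gripper_force: 0.8
```

```bash
python3 -m creep '[{"grip":0.45,"delta_pos":[0,0,-0.5],"rotation":[0,0,0]},{"grip":0.45,"delta_pos":[0,0,-1],"rotation":[0,0,0]},{"grip":0.45,"delta_pos":[0,0,-1],"rotation":[0,0,0]},{"grip":0.45,"delta_pos":[0,0,-1],"rotation":[0,0,0]}]'
python3 -m creep '[{"grip":0.45,"delta_pos":[-0.3,-0.9,-0.3],"rotation":[0,0,0]},{"grip":0.45,"delta_pos":[-0.3,-0.9,-0.3],"rotation":[0,0,0]},{"grip":0.45,"delta_pos":[-0.3,-0.9,-0.3],"rotation":[0,0,0]}]' >/dev/null
python3 -m creep '[{"grip":0.45,"delta_pos":[0,-1,-0.2],"rotation":[0,0,0]},{"grip":0.45,"delta_pos":[0,-1,-0.2],"rotation":[0,0,0]},{"grip":0.45,"delta_pos":[0,-1,-0.2],"rotation":[0,0,0]}]' >/dev/null
python3 -m creep '[{"grip":0.45,"delta_pos":[0,-1,0],"rotation":[0,0,0]},{"grip":0.45,"delta_pos":[0,-1,0],"rotation":[0,0,0]},{"grip":0.45,"delta_pos":[0,-1,0],"rotation":[0,0,0]},{"grip":0.45,"delta_pos":[0,-1,0],"rotation":[0,0,0]},{"grip":0.45,"delta_pos":[0,-1,0],"rotation":[0,0,0]}]'
python3 - <<'E'
from ov import *
a=snap('scene');b=snap('top')
A,k,o=crop(a,240,160,410,310,2.3); B,k2,o2=crop(b,255,120,425,255,2.3)
h=max(A.shape[0],B.shape[0]); im=np.zeros((h,A.shape[1]+B.shape[1],3),np.uint8); im[:A.shape[0],:A.shape[1]]=A; im[:B.shape[0],A.shape[1]:]=B
cv2.imwrite('pics/o9.png',im)
E
```

```text
clock: 58.15
tool_pos: [0.4525, -0.0052, 0.1787]
orientation: [-179.9, -0.1, 8.6]
force: [-0.4, -0.8, -1.6]
opening: 0.0483
gripper_force: 0.0
clock: 59.25
tool_pos: [0.3791, 0.2755, 0.2266]
orientation: [179.9, 0.1, 8.6]
force: [0.1, -0.8, 0.9]
opening: 0.0484
gripper_force: 0.0
```

View pics/o9.png

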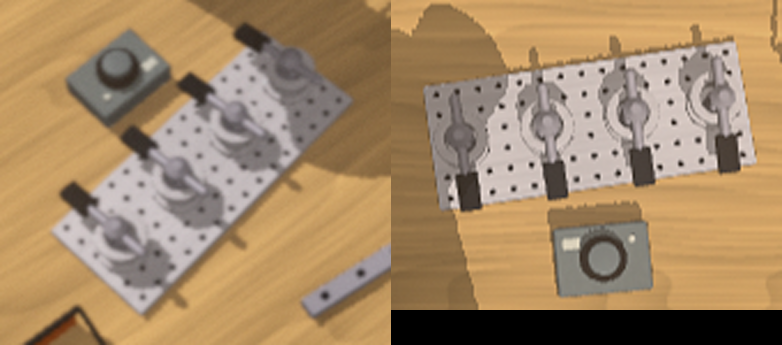

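Both views show all four spools seated flat, each pin through its window with the handle on the console side, and the button back up. The gripper touches nothing.

```bash
python3 -c "
from plant import ctrl
print(ctrl.close_job())"
```

```text
the job is handed in; nothing more can be done
None
```

I seated and pinned all four spools, pressed the start button to its stop and let it spring back, and handed the job in at about 59 s; the interface returned no verdict, and I didn't re-measure the glasses or mouse at the end.

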